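Load brass valve bodies into the sloping feed magazine

TASK

Load the sloping feed magazine: fold its mouth cover right back, then slide every square brass valve body lying on the bench down into the rail tube, each with its round nose pointing down the slope and wholly inside the tube. When all are in, fold the cover fully shut again. Leave the tee fitting, the collar and the other things on the bench where they are.

Things in the scene. Friction and masses are not known exactly. Their poses are not given: they have to be found in the camera images.
- rail: Sloping aluminium rail, fixed. Frame: x runs down the slope (30 deg below level), y across, z square to the rail floor. Origin on the floor in the middle of the open loading tray, 175 mm above the bench. Tray: x -50 to 47 mm, open at its upper end; side walls only 8 mm high, 40 mm apart inside; from x = 16 mm a 14 mm high lead-in narrows to the tube.
- tube_mouth (a point): Mouth of the rail tube, on the rail floor at rail x = 47 mm; axes as the rail's. The tube is 29 mm wide and 31 mm high inside (37 x 34 outside); two lips on top leave a 17 mm slot. The floor is slippery: a valve body let go in the tray slides down into the tube by itself, nose first or not; once deep inside it cannot be taken out again.
- tube_stop (a point): Lower, closed end of the tube: the stop's face, on the rail floor, at rail x = 285 mm; axes as the rail's. Six valve bodies fit between mouth and stop, nose to tail.
- stand_foot (a point): Bench point under the tray centre, on the green stand fixed to the bench; x level, downhill. Base plate 120 mm wide, 10 mm high, from x = -60 to 300 mm; two posts 30 x 40 mm at x = 0 and 200 mm under the rail.
- cover (a joint): Angle of the steel mouth cover, rad: 0 = shut (panel over the tray, parallel to its floor), growing as it is lifted and folded back over the tube; stop at 2.3. Starts at 0 to 0.7. Hinge axis along rail y at rail x = 48, z = 42 mm; stiff (0.12 N m), stays where left. Panel 44 mm wide, 4 mm thick, reaches 52 mm from the hinge; side arms 50 mm apart inside, 60 mm outside, carry the bar.
- cover_bar (a point): Centre of the cover's black round grip bar, 12 mm diameter, 66 mm long, lying across the rail (along rail y), 92 mm from the hinge axis. The 34 mm gap between panel edge and bar lets a finger through, and the bar may turn between the fingers. At cover angle t it is at rail x = 48 - 92 cos t, z = 42 + 92 sin t mm.
- valve1_mid (a point): Brass valve body (110 g): a square block 28 mm long (x), 26 x 26 mm in section, with a round nose 18 mm in diameter and 10 mm long on its +x end; 38 mm over all. The point is the centre of the block, half-way up (13 mm); x points out through the nose. Lies anywhere on the bench to the robot's right, any heading. Four to six of the six are there (None if absent).
- valve2_mid (a point): Brass valve body (110 g): a square block 28 mm long (x), 26 x 26 mm in section, with a round nose 18 mm in diameter and 10 mm long on its +x end; 38 mm over all. The point is the centre of the block, half-way up (13 mm); x points out through the nose. Lies anywhere on the bench to the robot's right, any heading. Four to six of the six are there (None if absent).
- valve3_mid (a point): Brass valve body (110 g): a square block 28 mm long (x), 26 x 26 mm in section, with a round nose 18 mm in diameter and 10 mm long on its +x end; 38 mm over all. The point is the centre of the block, half-way up (13 mm); x points out through the nose. Lies anywhere on the bench to the robot's right, any heading. Four to six of the six are there (None if absent).
- valve4_mid (a point): Brass valve body (110 g): a square block 28 mm long (x), 26 x 26 mm in section, with a round nose 18 mm in diameter and 10 mm long on its +x end; 38 mm over all. The point is the centre of the block, half-way up (13 mm); x points out through the nose. Lies anywhere on the bench to the robot's right, any heading. Four to six of the six are there (None if absent).
- valve5_mid (a point): Brass valve body (110 g): a square block 28 mm long (x), 26 x 26 mm in section, with a round nose 18 mm in diameter and 10 mm long on its +x end; 38 mm over all. The point is the centre of the block, half-way up (13 mm); x points out through the nose. Lies anywhere on the bench to the robot's right, any heading. Four to six of the six are there (None if absent).
- valve6_mid (a point): Brass valve body (110 g): a square block 28 mm long (x), 26 x 26 mm in section, with a round nose 18 mm in diameter and 10 mm long on its +x end; 38 mm over all. The point is the centre of the block, half-way up (13 mm); x points out through the nose. Lies anywhere on the bench to the robot's right, any heading. Four to six of the six are there (None if absent).
- tee: Bystander: brass tee pipe fitting, 66 mm long, 24 mm diameter, lying among the valve bodies. Not for the magazine. Origin at the middle of its underside.
- collar: Bystander: brass ring, 42 mm outside, 16 mm high, among the valve bodies. Not for the magazine. Origin at the middle of its underside.
- punch: Bystander: green plastic punch block, 48 mm diameter, 50 mm high. Origin at the middle of its underside.
- plug: Bystander: black rubber plug, 40 mm diameter, 40 mm high. Origin at the middle of its underside.
- hammer: Bystander: hammer lying at the right of the bench. Origin at the middle of its underside.

How it is judged (in metres and radians):
On the way, in this order (a step that is already met when the one before it is completed fails the run):
1. the cover is folded back, more than 1.8 rad open (value of joint cover above 1.8 rad), for 0.2 s.
2. every valve body is wholly inside the rail tube, nose down the slope, with the cover still open (x of valve1_mid in the frame of rail between 0.06 and 0.29 m and y of valve1_mid in the frame of rail between -0.008 and 0.008 m and z of valve1_mid in the frame of rail between 0.005 and 0.022 m and angle between each of valve1_mid, valve2_mid, valve3_mid, valve4_mid, valve5_mid, valve6_mid's own x axis and vertical above 1.8 rad and x of valve2_mid in the frame of rail between 0.06 and 0.29 m and y of valve2_mid in the frame of rail between -0.008 and 0.008 m and z of valve2_mid in the frame of rail between 0.005 and 0.022 m and x of valve3_mid in the frame of rail between 0.06 and 0.29 m and y of valve3_mid in the frame of rail between -0.008 and 0.008 m and z of valve3_mid in the frame of rail between 0.005 and 0.022 m and x of valve4_mid in the frame of rail between 0.06 and 0.29 m and y of valve4_mid in the frame of rail between -0.008 and 0.008 m and z of valve4_mid in the frame of rail between 0.005 and 0.022 m and x of valve5_mid in the frame of rail between 0.06 and 0.29 m and y of valve5_mid in the frame of rail between -0.008 and 0.008 m and z of valve5_mid in the frame of rail between 0.005 and 0.022 m and x of valve6_mid in the frame of rail between 0.06 and 0.29 m and y of valve6_mid in the frame of rail between -0.008 and 0.008 m and z of valve6_mid in the frame of rail between 0.005 and 0.022 m and value of joint cover above 1 rad), for 0.2 s.
At the end, for the whole second after the job is handed in: Every valve body present lies wholly inside the tube (its centre 60 to 290 mm down the rail from the tray centre, within 8 mm of the middle line, 5 to 22 mm above the rail floor), nose pointing down the slope (x axis more than 1.8 rad from straight up), and the cover is within 0.1 rad of shut (x of valve1_mid in the frame of rail between 0.06 and 0.29 m and y of valve1_mid in the frame of rail between -0.008 and 0.008 m and z of valve1_mid in the frame of rail between 0.005 and 0.022 m and angle between each of valve1_mid, valve2_mid, valve3_mid, valve4_mid, valve5_mid, valve6_mid's own x axis and vertical above 1.8 rad and x of valve2_mid in the frame of rail between 0.06 and 0.29 m and y of valve2_mid in the frame of rail between -0.008 and 0.008 m and z of valve2_mid in the frame of rail between 0.005 and 0.022 m and x of valve3_mid in the frame of rail between 0.06 and 0.29 m and y of valve3_mid in the frame of rail between -0.008 and 0.008 m and z of valve3_mid in the frame of rail between 0.005 and 0.022 m and x of valve4_mid in the frame of rail between 0.06 and 0.29 m and y of valve4_mid in the frame of rail between -0.008 and 0.008 m and z of valve4_mid in the frame of rail between 0.005 and 0.022 m and x of valve5_mid in the frame of rail between 0.06 and 0.29 m and y of valve5_mid in the frame of rail between -0.008 and 0.008 m and z of valve5_mid in the frame of rail between 0.005 and 0.022 m and x of valve6_mid in the frame of rail between 0.06 and 0.29 m and y of valve6_mid in the frame of rail between -0.008 and 0.008 m and z of valve6_mid in the frame of rail between 0.005 and 0.022 m and value of joint cover below 0.1 rad); the robot touches nothing.
It fails at once if the tee is pushed more than 40 mm from its place (distance of tee from where it was at the start of the episode above 0.04 m).
It fails at once if the collar is pushed more than 40 mm from its place (distance of collar from where it was at the start of the episode above 0.04 m).
It fails at once if the punch is pushed more than 40 mm from its place (distance of punch from where it was at the start of the episode above 0.04 m).
It fails at once if the plug is pushed more than 40 mm from its place (distance of plug from where it was at the start of the episode above 0.04 m).
It fails at once if the hammer is pushed more than 40 mm from its place (distance of hammer from where it was at the start of the episode above 0.04 m).
Of valve1, valve2, valve3, valve4, valve5, valve6 only 4 to 6 are there at a start; the rules pass over those that are not, and their reading is None.
At some moment in a run one of valve1, valve2, valve3, valve4, valve5, valve6 may be knocked a few centimetres aside while the robot is not near it.
Once in a run the grip may slacken for a moment while it holds something.
It also fails if it takes over 210 s, if anything falls off the work surface, if the arm or the gripper's body presses on something with over 40 N, if the wrist force passes 120 N, or if a joint passes its speed limit or range.

ROBOT

A 6-joint arm with a two-finger parallel gripper is mounted at the origin on the work surface. World frame = base frame: x ahead of the robot, y to its left, z up, the work surface at z = 0. Lengths are in mm, angles in rad, forces in N, time in s.
With the tool pointing down it reaches from about 250 to 725 mm from the base axis. Payload 4 kg.
Tool frame: the origin (TCP) lies between the finger pads; the fingertips stand 8 mm ahead of it and the grasp point (between the pads) lies 11 mm behind it (arm.tip_extent is the distance from the TCP to the fingertips, in mm); z points along the fingers, y is the direction in which the jaws open and shut (so a half turn about z gives the same grasp; the last joint's range is limited). The gripper opens to 85 mm and grips with 20 to 120 N. Pads are 22 mm wide; open, the fingers measure 114 mm over their backs; the gripper's body (76 mm by 85 mm) begins 54 mm behind the grasp point. The pads swing forward as they close: fully open they stand 13 mm farther back than shut.
Start: joints at [1.107, 0.241, 0.005, 1.335, 0, 1.571], TCP at [223.673, 447.18, 239.306] pointing down, gripper open.
Joint ranges: [-2.72, 2.72], [-1.05, 1.87], [-1.09, 1.28], [-1.99, 2.15], [-1.42, 1.44], [-3.14, 3.14]. Speed limits (rad/s): [2.79, 2.79, 3.14, 3.14, 3.14, 3.14].

INTERFACE

Orientations are given as a 3x3 rotation matrix whose columns are the frame's x, y, z axes.
In Python, from rig import arm gives the robot as it stands.
- The arm moves only by the tool carry_out, never from a script. Its argument "moves" is a list of rows, each an object with "delta_pos": the shift along the world's x, y, z in mm, a list of three; "delta_rot": the turn, a rotation vector about the world's x, y, z in degrees, a list of three. A call has 1 to 8 rows; each row is the pose to reach, as a shift and turn from the pose commanded when the call began; what a row does not reach only later rows make up. A row lasts 1/8 s, in which the tool goes at most 62.5 mm and 10.7 degrees, less where a joint would pass 70% of its speed; a pose out of reach is approached as far as the arm can. A call with a gripper value outside its range is refused whole. "fingers" is the closure, from 0 (fully open) to 1 (shut), set as the call begins (left out, the last holds). The fingers move at their own pace and stop on an object; "grip_force" is the grip in N (left out, the last holds). Time passes only in rows, so rows that repeat a pose let the fingers close. It gives the time, the measured TCP pose, the force and the opening at its end, in the units of the state.
- arm.get_state(): the state, without advancing time (a new reading comes with each control period).
- arm.snapshot(name): name is "side" or "top" or "wrist"; returns a dict with "img" (420x560x3 uint8, blue, green, red), "z_map" (420x560 float32, mm along the optical axis (not along the pixel's ray), 0 where there is no reading), "fov_y" (degrees; the focal length in pixels is half the picture's height over the tangent of half this angle, whatever the lens; pixels are square), "cx", "cy" (the principal point, pixels), "D" ([k1, k2, p1, p2, k3] as OpenCV has them; the pictures are not rectified), "rvec" (rotation vector, rad) and "tvec" (3), from world to camera coordinates, as OpenCV has them. Camera axes: x right, y down, z forward; pixel columns grow to the right and rows downward; lengths in mm; the calibration is good to about 2 mm. A picture is of the moment at which its call begins.
- arm.close_job(): hands the job in, once; it reports no verdict.
The state is a dict: "time": time; "joint_pos": joint angles; "dq": joint speeds; "tau": joint torques, N m; "tool_pos": TCP position; "tcp_rot": TCP orientation; "contact_force": force on the tool from outside, world axes, zero at the start; "torque": the same for the moment, N m; "gripper_width": opening from 0.0 (shut) to 1.0 (fully open).
Only numpy, scipy, OpenCV 4.12 (cv2) and the standard library are available. Lean on these libraries where they do the work, as an engineer would, in place of code of your own. Each camera call takes 0.05 s, during which the arm holds its last target. There are 200 camera calls.

## Working session

There is one attempt and no reset: what is moved stays moved. The work goes in short steps, Python scripts to look and compute and a tool call to move; the robot and the scene stay as the last step left them, time stands still between calls to the robot, and variables do not carry over. Pictures are saved under pics/ and viewed, on a budget of 14 in all, crops included, one or two more only if the job needs it, and the job is handed in when it is done.

Besides the shell and the picture viewer there is one more tool, called as name(argument=value, ...) on one line, values as JSON. carry_out: Moves the arm, as the interface text tells. Its arguments: {"type":"object","properties":{"moves":{"type":"array"},"fingers":{"type":"number"},"grip_force":{"type":"number"}},"required":["moves"]}

```bash
ls; mkdir -p pics
cat > h.py <<'E'
import numpy as np, cv2
from rig import arm
def cam(name):
    s=arm.snapshot(name); h,w=s["img"].shape[:2]
    f=h/2/np.tan(np.radians(s["fov_y"])/2)
    s["K"]=np.array([[f,0,s["cx"]],[0,f,s["cy"]],[0,0,1]]); s["R"]=cv2.Rodrigues(np.array(s["rvec"],float))[0]; s["t"]=np.array(s["tvec"],float).ravel(); s["D"]=np.array(s["D"],float)
    return s
def cloud(s):
    h,w=s["z_map"].shape
    u,v=np.meshgrid(np.arange(w),np.arange(h))
    p=cv2.undistortPoints(np.stack([u,v],-1).reshape(-1,1,2).astype(np.float64),s["K"],s["D"]).reshape(h,w,2)
    z=s["z_map"].astype(float)
    P=np.dstack([p[...,0]*z,p[...,1]*z,z])
    W=(P-s["t"])@s["R"]
    W[z<=0]=np.nan
    return W
def proj(s,P): return cv2.projectPoints(np.array(P,float).reshape(-1,1,3),np.array(s["rvec"],float),s["t"],s["K"],s["D"])[0].reshape(-1,2)
E
python3 - <<'E'
from h import *
for n in ("side","top"):
    s=cam(n); cv2.imwrite(f"pics/{n}0.png",s["img"]); print(n,-s["R"].T@s["t"],s["R"][2],s["fov_y"])
    np.save(f"pics/{n}0.npy",cloud(s))
print(arm.get_state())
E
```

```text
pics
side [  345.56876314 -1408.25540576  1091.62125689] [ 0.13029396  0.79724693 -0.58942414] 46.09679211982642
top [ 432.53639946 -147.93566742 1181.62040496] [ 0.12605409  0.02341601 -0.99174697] 53.889494747567355
{'time': 0.1, 'joint_pos': array([1.10699628e+00, 2.41341862e-01, 3.83678020e-03, 1.33519747e+00,
       2.74643134e-06, 1.57078839e+00]), 'dq': array([ 0.00158073, -0.00041296,  0.00384945, -0.00041064,  0.00149834,
       -0.00011721]), 'tau': array([ 2.55726917e-05, -3.73138511e+01,  2.53009593e+01,  1.08446163e-02,
        7.22299455e-05,  2.71396132e-06]), 'tool_pos': array([223.42356802, 446.67870749, 238.49139491]), 'tcp_rot': array([[-8.94362557e-01,  4.47342022e-01, -8.55204609e-04],
       [ 4.47342840e-01,  8.94360935e-01, -1.70361824e-03],
       [ 2.76156463e-06, -1.90622202e-03, -9.99998183e-01]]), 'contact_force': array([-0.16473869,  0.11304605,  0.2803957 ]), 'torque': array([-0.0306817 ,  0.03305478, -0.03361419]), 'gripper_width': 0.9994262321873073}
```

View pics/top0.png

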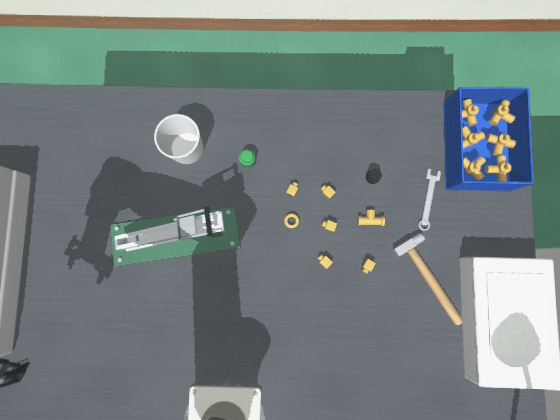

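View pics/side0.png

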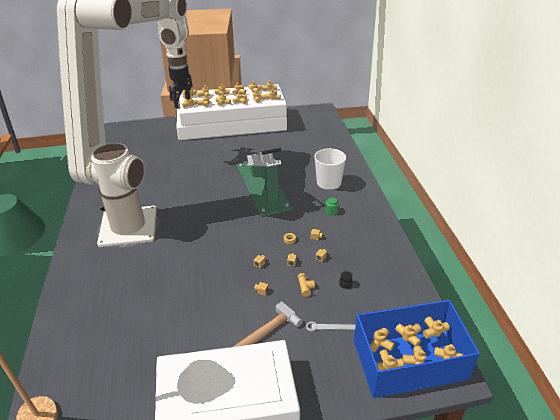

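Run:
```python
import numpy as np, cv2
np.set_printoptions(precision=1,suppress=True)
from rig import arm; print("tip",arm.tip_extent)
W=np.load("pics/top0.npy"); im=cv2.imread("pics/top0.png")
hsv=cv2.cvtColor(im,cv2.COLOR_BGR2HSV)
z=W[...,2]; print("bench z",np.nanmedian(z[280:380,270:440]))
# plate
g=(hsv[...,0]>60)&(hsv[...,0]<90)&(hsv[...,1]>80)&(abs(z-10)<5)&(W[...,1]>0)&(W[...,1]<600)&(W[...,0]>250)&(W[...,0]<550)
# restrict to image box
m=np.zeros_like(g); m[195:275,100:245]=1; g&=m
P=W[g][:,:2].astype(np.float32); r=cv2.minAreaRect(P); print(g.sum(),r); print(cv2.boxPoints(r))
# brass
b=(hsv[...,0]>10)&(hsv[...,0]<30)&(hsv[...,1]>110)&(hsv[...,2]>80)
b[:, :270]=0; b[:,400:]=0; b[:150]=0; b[290:]=0
n,l,st,c=cv2.connectedComponentsWithStats(b.astype(np.uint8))
for i in range(1,n):
    if st[i,4]<25: continue
    Q=W[l==i]; t=Q[Q[:,2]>np.nanmax(Q[:,2])-6]
    rr=cv2.minAreaRect(Q[Q[:,2]>3][:,:2].astype(np.float32))
    print(st[i],c[i],"zmax",np.nanmax(Q[:,2]),"mean",t.mean(0),rr)
# rail
m=np.zeros_like(g); m[195:260,105:235]=1
m&=(z>40); R=W[m]; print(len(R)); 
dk=m&(im.max(2)<45); print("bar",dk.sum(),W[dk].mean(0),W[dk].min(0),W[dk].max(0))
```

```text
tip 8.0
bench z 0.45453756580612015
1424 ((498.0809326171875, 168.08428955078125), (118.02961730957031, 339.4628601074219), 8.881019592285156)
[[413.6 326.7]
 [466.   -8.7]
 [582.6   9.5]
 [530.2 344.9]]
[287 183  11  13  95] [292.3 188.9] zmax 31.866620734319408 mean [ 637.4 -172.3   27.8] ((641.46728515625, -173.63902282714844), (22.907005310058594, 35.43022918701172), 65.14974975585938)
[321 186  14  13 107] [327.7 191.3] zmax 32.63450801985088 mean [ 634.  -276.6   28.5] ((636.6754760742188, -272.4151611328125), (36.698753356933594, 24.939369201660156), 46.389339447021484)
[358 210  27  16 240] [370.8 218.6] zmax 31.365936056852398 mean [ 559.1 -396.4   27.2] ((563.8284301757812, -394.4132080078125), (71.77781677246094, 41.721866607666016), 88.76039123535156)
[285 214  14  14  95] [291.2 220.4] zmax 23.11210785881699 mean [ 551.4 -170.2   18.6] ((550.3182983398438, -172.77992248535156), (37.23350143432617, 36.93807601928711), 2.274946928024292)
[322 221  15  11  98] [329.4 225.2] zmax 30.76184659303001 mean [ 538.7 -281.    27.3] ((539.1730346679688, -277.31689453125), (35.397804260253906, 24.521591186523438), 71.20563507080078)
[318 255  15  13  95] [325.2 260.8] zmax 31.089875776132388 mean [ 438.  -270.5   27.8] ((439.8514099121094, -265.7911376953125), (34.76593017578125, 23.453441619873047), 46.44703674316406)
[362 259  13  14 100] [368.1 265.5] zmax 30.269265351279678 mean [ 431.9 -387.4   26.9] ((428.1130065917969, -385.03692626953125), (23.18827247619629, 34.680904388427734), 61.9752311706543)
2199<stdin>:24: RuntimeWarning: Mean of empty slice.
  ret = um.true_divide(
Traceback (most recent call last):
ValueError: zero-size array to reduction operation minimum which has no identity
```

```bash
python3 -c "
import cv2;im=cv2.imread('pics/top0.png')
a=cv2.resize(im[195:275,100:250],None,fx=5,fy=5,interpolation=cv2.INTER_CUBIC)
b=cv2.resize(im[170:285,270:400],(452,400),interpolation=cv2.INTER_CUBIC)
import numpy as np
c=np.hstack([a,cv2.copyMakeBorder(b,0,0,0,0,0)]);c=cv2.resize(c,(800,int(400*800/c.shape[1])));cv2.imwrite('pics/crop0.png',c)"
```

```text
(no output)
```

View pics/crop0.png

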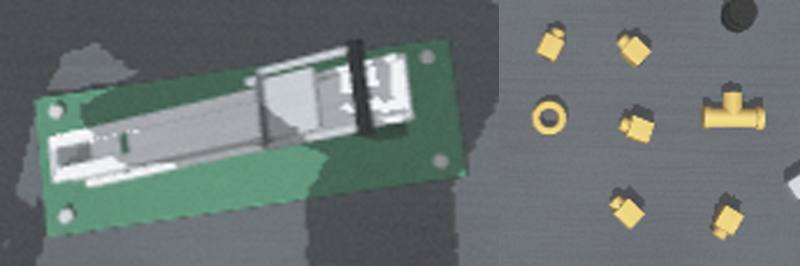

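Run:
```python
from h import *
np.set_printoptions(precision=3,suppress=True)
s=cam("wrist"); st=arm.get_state(); T=st["tcp_rot"]
c=-s["R"].T@s["t"]; print("cam in tool",T.T@(c-st["tool_pos"])," axes in tool",T.T@s["R"].T, s["fov_y"])
```

```text
cam in tool [  71.255    0.446 -134.655]  axes in tool [[-0.    -0.96  -0.281]
 [ 1.    -0.    -0.   ]
 [-0.    -0.281  0.96 ]] 60.901106338858995
```

carry_out(moves=[{"delta_pos":[20,-20,50],"delta_rot":[0,0,0]},{"delta_pos":[50,-60,100],"delta_rot":[0,0,0]},{"delta_pos":[90,-110,150],"delta_rot":[0,0,0]},{"delta_pos":[130,-160,190],"delta_rot":[0,0,0]},{"delta_pos":[160,-210,200],"delta_rot":[0,0,0]},{"delta_pos":[190,-260,200],"delta_rot":[0,0,0]},{"delta_pos":[210,-310,200],"delta_rot":[0,0,0]},{"delta_pos":[220,-350,200],"delta_rot":[0,0,0]}])

```text
time: 1.15
tool_pos: [444.6, 95.3, 438.9]
tcp_rot: [[-0.894, 0.447, -0.0], [0.447, 0.894, -0.0], [0.0, -0.0, -1.0]]
contact_force: [1.2, 0.7, -0.0]
gripper_width: 1.0
```

carry_out(moves=[{"delta_pos":[10,-10,0],"delta_rot":[0,0,10]},{"delta_pos":[20,-20,0],"delta_rot":[0,0,20]},{"delta_pos":[30,-30,0],"delta_rot":[0,0,30]},{"delta_pos":[40,-40,0],"delta_rot":[0,0,35.5]},{"delta_pos":[40,-40,0],"delta_rot":[0,0,35.5]}])

```text
time: 1.78
tool_pos: [484.0, 56.7, 438.6]
tcp_rot: [[-0.988, -0.153, -0.001], [-0.153, 0.988, -0.0], [0.001, 0.0, -1.0]]
contact_force: [0.3, 0.6, 0.4]
gripper_width: 1.001
```

Run:
```python
from h import *
s=cam("wrist"); cv2.imwrite("pics/w1.png",s["img"]); np.save("pics/w1.npy",cloud(s))
st=arm.get_state(); print(st["tool_pos"],st["tcp_rot"])
```

```text
[483.63174287  57.08515809 438.80501754] [[-9.88258855e-01 -1.52783507e-01 -1.27874279e-03]
 [-1.52783794e-01  9.88259630e-01  1.28896887e-04]
 [ 1.24403656e-03  3.22754664e-04 -9.99999174e-01]]
```

View pics/w1.png

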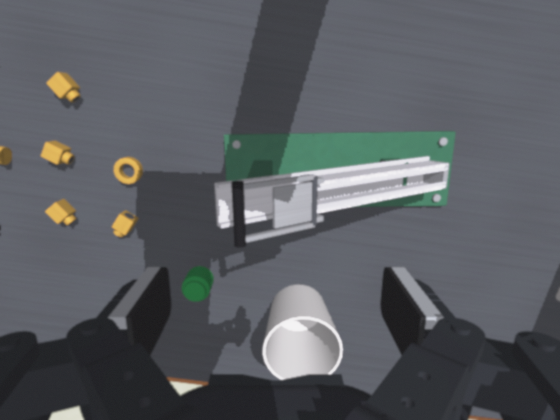

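```bash
cat >> h.py <<'E'
def railT(ox,oy,hd):
    d=np.array([np.cos(hd),np.sin(hd),0]); up=np.array([0,0,1.])
    c,s=np.cos(np.pi/6),.5
    x=c*d-s*up; z=s*d+c*up; y=np.cross(z,x)
    return np.stack([x,y,z],1),np.array([ox,oy,175.])
E
python3 - <<'E'
from h import *
np.set_printoptions(precision=1,suppress=True)
W=np.load("pics/w1.npy"); im=cv2.imread("pics/w1.png")
hsv=cv2.cvtColor(im,cv2.COLOR_BGR2HSV); z=W[...,2]
print("bench",np.nanmedian(z[20:100,400:540]))
g=(hsv[...,0]>55)&(hsv[...,0]<95)&(hsv[...,1]>60)&(abs(z-10)<6); g[:120]=0; g[215:]=0; g[:,:215]=0
P=W[g][:,:2].astype(np.float32); r=cv2.minAreaRect(P); print(r,cv2.boxPoints(r))
b=cv2.boxPoints(r)
L=max(r[1]); 
hd=np.radians(98.9)
# corners sorted by y
i=np.argsort(b[:,1]); lo=b[i[:2]]; hi=b[i[2:]]; d=hi.mean(0)-lo.mean(0); hd=np.arctan2(d[1],d[0]); print("hd",np.degrees(hd))
o=(lo.mean(0)+hi.mean(0))/2-120*d/np.linalg.norm(d); print("origin",o)
A,t=railT(*o,hd); Q=(W-t)@A
np.save("pics/Q.npy",Q)
m=(z>60)&(np.arange(420)[:,None]<250)
q=Q[m]; print(len(q))
for a in range(-70,320,10):
    k=(q[:,0]>=a)&(q[:,0]<a+10)
    if k.sum()>3: 
        e=q[k]; print(a,k.sum(),"y",np.percentile(e[:,1],[1,99]),"z",np.percentile(e[:,2],[2,25,50,75,98]))
dk=m&(im.max(2)<60); D=Q[dk]; print("dark",len(D),np.median(D,0),np.percentile(D,[3,97],axis=0))
E
```

```text
bench 0.20685128819093085
((501.2771301269531, 160.46157836914062), (119.87130737304688, 359.1351318359375), 9.512711524963379) [[412.5 327.7]
 [471.8 -26.5]
 [590.1  -6.7]
 [530.7 347.5]]
hd 99.51271
origin [521.1  42.1]
10007
-60 73 y [-31.3  32. ] z [-2.8 -0.7  8.6 45.4 47.6]
-50 1161 y [-31.8  32.8] z [-1.9  1.  47.  49.3 50.9]
-40 408 y [-29.5  30.2] z [-1.2  0.1  1.1 46.1 48.1]
-30 129 y [-29.9  30.1] z [-2.3 44.1 46.2 46.7 48. ]
-20 351 y [-29.7  30. ] z [-1.3  0.2  2.1 44.7 47. ]
-10 605 y [-29.3  30. ] z [-1.   0.5 41.3 45.2 46.9]
0 732 y [-28.9  29.9] z [-24.9   0.8  44.3  45.3  46.7]
10 695 y [-29.3  29.8] z [-41.6   0.7  44.3  45.1  46.5]
20 485 y [-29.   29.9] z [-61.8  43.4  44.6  45.2  46.4]
30 491 y [-29.  30.] z [-78.9  43.1  44.3  45.   46.1]
40 524 y [-28.1  29.8] z [-91.5  43.1  44.8  45.7  47. ]
50 164 y [-24.7  25.8] z [-98.1   0.   42.7  45.3  46.3]
60 140 y [-19.6  24. ] z [-91.7  32.9  34.1  34.6  40.1]
70 162 y [-18.4  23.9] z [-1.3 32.7 33.9 34.5 35.4]
80 251 y [-18.1  23.9] z [-1.2  1.  24.4 34.  35. ]
90 268 y [-18.1  23.8] z [-1.   0.8 18.9 34.1 35.2]
10
[... 372 characters left out ...]
 206 y [-17.8  23.7] z [-0.6  0.7 18.5 34.2 35.3]
180 201 y [-18.1  24. ] z [-0.8  0.7 11.8 34.  35. ]
190 201 y [-17.9  24. ] z [-1.2  0.8 23.4 34.1 35.2]
200 193 y [-17.8  23.5] z [-0.6  0.6 13.4 34.2 35.4]
210 188 y [-17.9  23.9] z [-1.2  0.7 20.6 34.1 35.1]
220 168 y [-17.7  23. ] z [-0.7  0.7 18.2 34.1 34.9]
230 116 y [-18.1  19.5] z [ 1.2 15.8 33.7 34.3 35.3]
240 96 y [-18.   18.7] z [ 8.1 29.  33.9 34.4 35.1]
250 89 y [-17.7  18.6] z [14.5 32.9 34.1 34.5 35.1]
260 74 y [-18.1  18.6] z [24.5 33.5 34.1 34.5 35. ]
270 69 y [-18.3  18.6] z [31.5 33.8 34.1 34.4 35.4]
280 105 y [-18.2  17.8] z [31.9 33.7 34.3 34.6 35.5]
dark 665 [-46.6  -0.1  49. ] [[-50.  -31.   43.9]
 [-41.4  32.5  50.9]]
```

```bash
cat >> h.py <<'E'
A,O=railT(521.1,42.1,np.radians(99.51))
def w(x,y,z): return A@np.array([x,y,z],float)+O
def bar(t): return w(48-92*np.cos(t),0.2,42+92*np.sin(t))
E
python3 - <<'E'
from h import *
np.set_printoptions(precision=1,suppress=True)
s=arm.get_state(); p=s["tool_pos"]; print(p)
b=bar(.03); print("bar",b,"tcp target",b-[0,0,11],"delta",b-[0,0,11]-p)
for t in np.linspace(.03,2.22,17): print(round(t,2),bar(t)-b)
E
```

```text
[483.6  57.1 438.8]
bar [523.5  26.6 235.7] tcp target [523.5  26.6 224.7] delta [  39.9  -30.5 -214.1]
0.03 [0. 0. 0.]
0.17 [-1.2  7.2 10.2]
0.3 [-2.6 15.8 19.4]
0.44 [-4.3 25.5 27.2]
0.58 [-6.1 36.1 33.7]
0.71 [-8.  47.5 38.6]
0.85 [-10.   59.5  41.9]
0.99 [-12.   71.8  43.5]
1.13 [-14.1  84.2  43.4]
1.26 [-16.2  96.5  41.5]
1.4 [-18.2 108.4  38. ]
1.54 [-20.1 119.8  32.9]
1.67 [-21.8 130.3  26.2]
1.81 [-23.4 139.8  18.2]
1.95 [-24.8 148.2   8.9]
2.08 [-26.  155.2  -1.5]
2.22 [-26.9 160.8 -12.7]
```

carry_out(fingers=0.68, moves=[{"delta_pos":[20,-15,-40],"delta_rot":[0,0,0.7]},{"delta_pos":[40,-30,-80],"delta_rot":[0,0,0.7]},{"delta_pos":[40,-30.5,-125],"delta_rot":[0,0,0.7]},{"delta_pos":[40,-30.5,-160],"delta_rot":[0,0,0.7]},{"delta_pos":[40,-30.5,-180],"delta_rot":[0,0,0.7]},{"delta_pos":[40,-30.5,-198],"delta_rot":[0,0,0.7]},{"delta_pos":[40,-30.5,-214],"delta_rot":[0,0,0.7]},{"delta_pos":[40,-30.5,-214],"delta_rot":[0,0,0.7]}])

```text
time: 2.82
tool_pos: [522.3, 27.2, 224.2]
tcp_rot: [[-0.986, -0.167, -0.003], [-0.167, 0.986, 0.0], [0.003, 0.001, -1.0]]
contact_force: [0.5, -0.1, -0.4]
gripper_width: 0.317
```

carry_out(fingers=1.0, grip_force=50, moves=[{"delta_pos":[0,0,0],"delta_rot":[0,0,0]},{"delta_pos":[0,0,0],"delta_rot":[0,0,0]},{"delta_pos":[0,0,0],"delta_rot":[0,0,0]},{"delta_pos":[0,0,0],"delta_rot":[0,0,0]}])

```text
time: 3.32
tool_pos: [523.9, 26.0, 226.1]
tcp_rot: [[-0.986, -0.167, 0.001], [-0.167, 0.986, -0.001], [-0.001, -0.001, -1.0]]
contact_force: [-1.2, -5.2, 4.0]
gripper_width: 0.119
```

carry_out(moves=[{"delta_pos":[-1.2,7.2,10.2],"delta_rot":[0,0,0]},{"delta_pos":[-2.6,15.8,19.4],"delta_rot":[0,0,0]},{"delta_pos":[-4.3,25.5,27.2],"delta_rot":[0,0,0]},{"delta_pos":[-6.1,36.1,33.7],"delta_rot":[0,0,0]},{"delta_pos":[-8,47.5,38.6],"delta_rot":[0,0,0]},{"delta_pos":[-10,59.5,41.9],"delta_rot":[0,0,0]},{"delta_pos":[-12,71.8,43.5],"delta_rot":[0,0,0]},{"delta_pos":[-14.1,84.2,43.4],"delta_rot":[0,0,0]}])

```text
time: 4.32
tool_pos: [509.7, 110.1, 270.8]
tcp_rot: [[-0.986, -0.166, 0.003], [-0.166, 0.986, -0.002], [-0.003, -0.002, -1.0]]
contact_force: [-0.4, -5.3, -7.3]
gripper_width: 0.117
```

carry_out(moves=[{"delta_pos":[-2.1,12.3,-1.9],"delta_rot":[0,0,0]},{"delta_pos":[-4.1,24.2,-5.4],"delta_rot":[0,0,0]},{"delta_pos":[-6,35.6,-10.5],"delta_rot":[0,0,0]},{"delta_pos":[-7.7,46.1,-17.2],"delta_rot":[0,0,0]},{"delta_pos":[-9.3,55.6,-25.2],"delta_rot":[0,0,0]},{"delta_pos":[-10.7,64,-34.5],"delta_rot":[0,0,0]},{"delta_pos":[-11.9,71,-44.9],"delta_rot":[0,0,0]},{"delta_pos":[-12.8,76.6,-56],"delta_rot":[0,0,0]}])

```text
time: 5.32
tool_pos: [497.0, 187.5, 211.8]
tcp_rot: [[-0.986, -0.167, 0.001], [-0.167, 0.986, -0.001], [-0.0, -0.001, -1.0]]
contact_force: [1.1, -1.2, 1.6]
gripper_width: 0.115
```

carry_out(fingers=0.68, moves=[{"delta_pos":[0,0,0],"delta_rot":[0,0,0]},{"delta_pos":[0,0,0],"delta_rot":[0,0,0]},{"delta_pos":[0,0,0],"delta_rot":[0,0,0]},{"delta_pos":[0,0,15],"delta_rot":[0,0,0]},{"delta_pos":[0,0,40],"delta_rot":[0,0,0]},{"delta_pos":[0,0,80],"delta_rot":[0,0,0]},{"delta_pos":[0,-40,120],"delta_rot":[0,0,0]},{"delta_pos":[0,-90,160],"delta_rot":[0,0,0]}])

```text
time: 6.32
tool_pos: [496.7, 98.5, 374.4]
tcp_rot: [[-0.986, -0.17, 0.002], [-0.17, 0.986, 0.001], [-0.002, 0.0, -1.0]]
contact_force: [0.8, -0.0, 0.4]
gripper_width: 0.319
```

carry_out(moves=[{"delta_pos":[-5,-50,10],"delta_rot":[0,0,0]},{"delta_pos":[-10,-105,20],"delta_rot":[0,0,0]},{"delta_pos":[-20,-160,30],"delta_rot":[0,0,0]},{"delta_pos":[-25,-215,30],"delta_rot":[0,0,0]},{"delta_pos":[-35,-270,30],"delta_rot":[0,0,0]},{"delta_pos":[-45,-325,30],"delta_rot":[0,0,0]},{"delta_pos":[-45,-368,30],"delta_rot":[0,0,0]},{"delta_pos":[-45,-368,30],"delta_rot":[0,0,0]}])

```text
time: 7.32
tool_pos: [451.2, -272.0, 402.2]
tcp_rot: [[-0.987, -0.162, 0.001], [-0.162, 0.987, -0.0], [-0.001, -0.0, -1.0]]
contact_force: [1.0, 0.5, -1.1]
gripper_width: 0.319
```

```bash
cat >> h.py <<'E'
def valves(s,W,pic=None,box=(250,720,-520,-90)):
    """brass blobs; fit valve outline (top face block 28x26 at z=26) to the cloud"""
    im=s["img"]; hsv=cv2.cvtColor(im,cv2.COLOR_BGR2HSV)
    b=(hsv[...,0]>10)&(hsv[...,0]<32)&(hsv[...,1]>100)&(hsv[...,2]>70)&(W[...,0]>box[0])&(W[...,0]<box[1])&(W[...,1]>box[2])&(W[...,1]<box[3])
    n,l,st,c=cv2.connectedComponentsWithStats(b.astype(np.uint8)); out=[]
    for i in range(1,n):
        if st[i,4]<60: continue
        Q=W[l==i]; Q=Q[np.isfinite(Q[:,2])]
        top=Q[(Q[:,2]>22.5)&(Q[:,2]<31)]
        low=Q[(Q[:,2]>15)&(Q[:,2]<23.5)]
        if len(top)<20: print("other",c[i],Q.mean(0),Q[:,2].max()); continue
        (cx,cy),(a,bb),ang=cv2.minAreaRect(top[:,:2].astype(np.float32))
        allr=cv2.minAreaRect(Q[Q[:,2]>5][:,:2].astype(np.float32))
        # nose direction: candidate axes, nose points (z<=22) sit 14..24 out within 9 lateral
        best=None
        for k in range(4):
            h=np.radians(ang)+k*np.pi/2; d=np.array([np.cos(h),np.sin(h)]); e=np.array([-d[1],d[0]])
            r=Q[:,:2]-[cx,cy]; u=r@d; v=r@e
            cnt=((u>16)&(u<26)&(abs(v)<10)&(Q[:,2]>8)).sum()
            if best is None or cnt>best[0]: best=(cnt,h)
        h=(best[1]+np.pi)%(2*np.pi)-np.pi
        out.append((cx,cy,np.degrees(h)))
        print("px",c[i].round(),"ctr",round(cx,1),round(cy,1),"size",round(a,1),round(bb,1),"hd",round(np.degrees(h),1),"cnt",best[0],"ztop",np.median(top[:,2]).round(1),"all",np.round(allr[1],1))
    return out
E
python3 - <<'E'
from h import *
s=cam("wrist"); W=cloud(s); print(arm.get_state()["tool_pos"])
V=valves(s,W)
im=s["img"].copy()
for x,y,h in V:
    a=np.radians(h); p=proj(s,[[x,y,26],[x+24*np.cos(a),y+24*np.sin(a),13]]).astype(int)
    cv2.arrowedLine(im,tuple(map(int,p[0])),tuple(map(int,p[1])),(0,0,255),1)
cv2.imwrite("pics/w2.png",im)
s=cam("top"); W=cloud(s); Q=(W-O)@A
m=(abs(Q[...,1])<34)&(Q[...,0]>40)&(Q[...,0]<130)&(Q[...,2]>50)
q=Q[m]; print("cover pts",len(q)); dk=q[s["img"][m].max(1)<60]; print(np.median(dk,0), "panel t", np.degrees(np.arctan2(np.median(q[:,2])-42, 48-np.median(q[:,0]))))
E
```

```text
[ 451.43224175 -270.42278716  402.35716587]
px [109. 132.] ctr 459.5 -513.2 size 39.3 14.9 hd 31.8 cnt 36 ztop 24.3 all [47.8 19.6]
px [199. 125.] ctr 428.9 -384.6 size 26.0 35.4 hd 150.2 cnt 43 ztop 26.1 all [26.  37.9]
px [281. 146.] ctr 439.8 -265.1 size 36.4 26.1 hd -132.0 cnt 31 ztop 26.0 all [37.9 26.1]
px [184. 211.] ctr 564.8 -393.6 size 42.1 72.2 hd -179.2 cnt 64 ztop 24.1 all [43.7 72.3]
px [262. 210.] ctr 540.0 -277.6 size 35.1 26.3 hd 70.6 cnt 30 ztop 26.1 all [38.  26.6]
other [328.94157303 226.44269663] [ 549.58289969 -171.73668448   14.46373947] 19.109698645914825
px [256. 268.] ctr 636.2 -273.2 size 33.5 26.4 hd 44.9 cnt 26 ztop 26.1 all [205.5  35.5]
cover pts 665
[100.81129305  -1.15385607 116.97967975] panel t 125.43500728033456
```

View pics/w2.png

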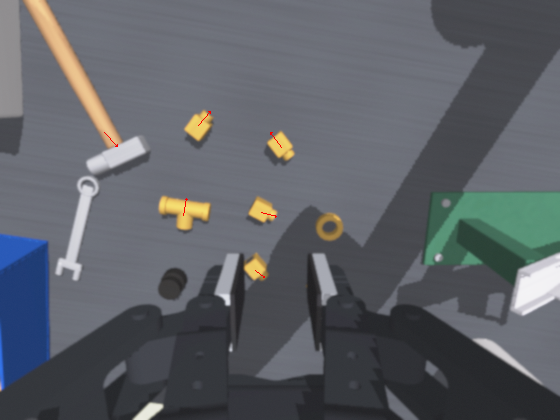

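```bash
python3 - <<'E'
import re
t=open("h.py").read(); i=t.index("def valves"); t=t[:i]+'''def valves(s,W,box=(250,720,-440,-90)):
    im=s["img"]; hsv=cv2.cvtColor(im,cv2.COLOR_BGR2HSV)
    b=(hsv[...,0]>10)&(hsv[...,0]<32)&(hsv[...,1]>100)&(hsv[...,2]>70)&(W[...,0]>box[0])&(W[...,0]<box[1])&(W[...,1]>box[2])&(W[...,1]<box[3])&(W[...,2]<40)
    n,l,st,c=cv2.connectedComponentsWithStats(b.astype(np.uint8)); out=[]
    for i in range(1,n):
        if st[i,4]<40: continue
        Q=W[l==i]; Q=Q[(Q[:,2]>5)&(Q[:,2]<32)]
        (cx,cy),(a,bb),ang=cv2.minAreaRect(Q[:,:2].astype(np.float32))
        h=np.radians(ang+(90 if bb>a else 0)); d=np.array([np.cos(h),np.sin(h)])
        u=(Q[:,:2]-[cx,cy])@d
        zp,zm=np.percentile(Q[u>13,2],85),np.percentile(Q[u<-13,2],85)
        if zp>zm: d=-d
        k=np.array([cx,cy])-5*d; hd=np.degrees(np.arctan2(d[1],d[0]))
        ok=abs(max(a,bb)-38)<4 and abs(min(a,bb)-26)<3
        print("VALVE" if ok else "other","px",c[i].round(),"blk",k.round(1),"hd",round(hd,1),"size",round(a,1),round(bb,1),"z ends",round(zp,1),round(zm,1))
        out.append((*k,hd,ok))
    return out
'''
open("h.py","w").write(t)
E
python3 - <<'E'
from h import *
np.set_printoptions(precision=3,suppress=True)
s=cam("wrist"); valves(s,cloud(s)); print()
s=cam("top"); valves(s,cloud(s)); st=arm.get_state(); print(np.degrees(st["joint_pos"]), np.degrees(np.arctan2(st["tcp_rot"][1,1],st["tcp_rot"][0,1])),st["time"])
E
```

```text
VALVE px [197. 124.] blk [ 432.3 -386.3] hd 151.3 size 26.0 38.1 z ends 21.8 27.3
VALVE px [279. 145.] blk [ 436.9 -268.4] hd 47.1 size 37.9 26.1 z ends 22.4 27.2
other px [182. 210.] blk [ 564.2 -388.6] hd -90.1 size 72.5 44.7 z ends 27.0 26.9
VALVE px [260. 210.] blk [ 538.  -281.1] hd 69.9 size 37.8 26.2 z ends 22.0 26.9
other px [327. 226.] blk [ 555.3 -170.8] hd -172.1 size 40.5 40.3 z ends 17.0 16.8
VALVE px [255. 267.] blk [ 634.  -275.4] hd 46.6 size 37.7 26.2 z ends 22.6 26.9

VALVE px [292. 189.] blk [ 636.8 -172. ] hd -25.3 size 24.4 37.2 z ends 28.6 23.5
VALVE px [328. 191.] blk [ 633.4 -276.3] hd 46.3 size 36.3 26.2 z ends 23.1 28.2
other px [291. 221.] blk [ 545.3 -172.7] hd -0.0 size 36.9 37.4 z ends 18.2 17.6Traceback (most recent call last):
  File "<stdin>", line 4, in <module>
  File "h.py", line 36, in valves
    zp,zm=np.percentile(Q[u>13,2],85),np.percentile(Q[u<-13,2],85)
          ~~~~~~~~~~~~~^^^^^^^^^^^^^^
    return _quantile_unchecked(
        a, q, axis, out, overwrite_input, method, keepdims, weights)
    return _ureduce(a,
                    func=_quantile_ureduce_func,
    ...<5 lines>...
                    overwrite_input=overwrite_input,
                    method=method)
    r = func(a, **kwargs)
    result = _quantile(arr,
                       quantiles=q,
    ...<2 lines>...
                       out=out,
                       weights=wgt)
    slices_having_nans = np.isnan(arr[-1, ...])
                                  ~~~^^^^^^^^^
IndexError: index -1 is out of bounds for axis 0 with size 0
```

```bash
sed -i 's/        zp,zm=/        if (u>13).sum()<2 or (u<-13).sum()<2: continue\n        zp,zm=/' h.py
python3 - <<'E'
from h import *
np.set_printoptions(precision=2,suppress=True)
st=arm.get_state(); print(np.degrees(st["joint_pos"]), np.degrees(np.arctan2(st["tcp_rot"][1,1],st["tcp_rot"][0,1])),st["time"])
print("tray place tcp", w(-12,0,10+8)); print(A)
E
```

```text
[-30.72  16.91  28.54 101.58   0.02 -40.41] 99.68837594936566 7.525
tray place tcp [521.33  40.73 196.59]
[[-0.14 -0.99 -0.08]
 [ 0.85 -0.17  0.49]
 [-0.5   0.    0.87]]
```

carry_out(fingers=0.45, moves=[{"delta_pos":[-14.5,2,-40],"delta_rot":[0,0,10]},{"delta_pos":[-14.5,2,-80],"delta_rot":[0,0,20]},{"delta_pos":[-14.5,2,-130],"delta_rot":[0,0,30]},{"delta_pos":[-14.5,2,-180],"delta_rot":[0,0,37.4]},{"delta_pos":[-14.5,2,-230],"delta_rot":[0,0,37.4]},{"delta_pos":[-14.5,2,-280],"delta_rot":[0,0,37.4]},{"delta_pos":[-14.5,2,-310],"delta_rot":[0,0,37.4]},{"delta_pos":[-14.5,2,-320],"delta_rot":[0,0,37.4]}])

```text
time: 8.52
tool_pos: [436.5, -265.4, 80.4]
tcp_rot: [[-0.68, -0.733, -0.003], [-0.733, 0.68, 0.002], [0.0, 0.003, -1.0]]
contact_force: [0.3, 0.0, 0.4]
gripper_width: 0.55
```

Run:
```python
from h import *
np.set_printoptions(precision=2,suppress=True)
st=arm.get_state(); print(st["tool_pos"],np.degrees(np.arctan2(st["tcp_rot"][1,1],st["tcp_rot"][0,1])))
s=cam("wrist"); cv2.imwrite("pics/w3.png",s["img"]); valves(s,cloud(s))
```

```text
[ 436.54 -265.35   80.41] 137.15505358021252
VALVE px [125.  57.] blk [ 431.8 -386.6] hd 149.9 size 26.3 38.4 z ends 22.0 26.8
other px [ 16. 233.] blk [ 550.9 -363.6] hd -126.5 size 39.1 21.4 z ends 26.8 14.9
VALVE px [271. 230.] blk [ 436.5 -268.6] hd 47.6 size 38.3 26.0 z ends 22.0 26.6
```

View pics/w3.png

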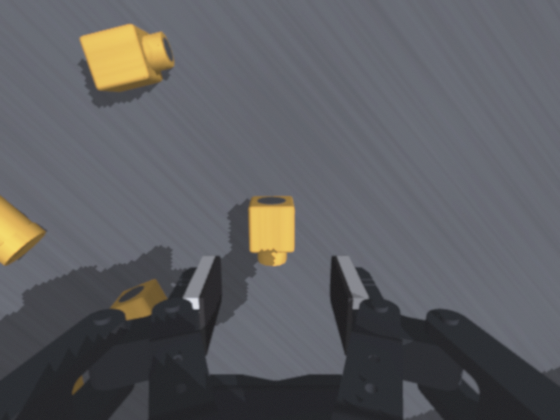

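carry_out(moves=[{"delta_pos":[0,-3,-15],"delta_rot":[0,0,0]},{"delta_pos":[0,-3,-35],"delta_rot":[0,0,0]},{"delta_pos":[0,-3,-55],"delta_rot":[0,0,0]},{"delta_pos":[0,-3,-63.5],"delta_rot":[0,0,0]},{"delta_pos":[0,-3,-63.5],"delta_rot":[0,0,0]}])

```text
time: 9.2
tool_pos: [437.4, -270.4, 18.3]
tcp_rot: [[-0.682, -0.732, 0.0], [-0.732, 0.682, -0.0], [0.0, -0.0, -1.0]]
contact_force: [-0.2, 0.0, 0.3]
gripper_width: 0.552
```

carry_out(fingers=1.0, grip_force=60, moves=[{"delta_pos":[0,0,0],"delta_rot":[0,0,0]},{"delta_pos":[0,0,0],"delta_rot":[0,0,0]},{"delta_pos":[0,0,0],"delta_rot":[0,0,0]},{"delta_pos":[0,0,0],"delta_rot":[0,0,0]},{"delta_pos":[0,0,0],"delta_rot":[0,0,0]}])

```text
time: 9.82
tool_pos: [438.1, -270.9, 19.4]
tcp_rot: [[-0.682, -0.732, 0.002], [-0.732, 0.682, -0.001], [-0.001, -0.002, -1.0]]
contact_force: [-0.9, 0.1, 5.0]
gripper_width: 0.283
```

carry_out(moves=[{"delta_pos":[0,0,20],"delta_rot":[0,0,0]},{"delta_pos":[0,0,55],"delta_rot":[0,0,0]},{"delta_pos":[0,0,105],"delta_rot":[0,0,10]},{"delta_pos":[0,20,155],"delta_rot":[0,0,20]},{"delta_pos":[0,50,205],"delta_rot":[0,0,30]},{"delta_pos":[5,90,250],"delta_rot":[0,0,40]},{"delta_pos":[10,130,270],"delta_rot":[0,0,50]},{"delta_pos":[20,170,270],"delta_rot":[0,0,52]}])

```text
time: 10.82
tool_pos: [458.1, -99.4, 290.5]
tcp_rot: [[0.158, -0.987, 0.005], [-0.987, -0.158, -0.001], [0.002, -0.004, -1.0]]
contact_force: [0.3, -0.6, -2.0]
gripper_width: 0.286
```

carry_out(moves=[{"delta_pos":[15,40,0],"delta_rot":[0,0,0.4]},{"delta_pos":[35,80,0],"delta_rot":[-9.9,-1.7,0.4]},{"delta_pos":[50,120,0],"delta_rot":[-19.7,-3.3,0.4]},{"delta_pos":[58,160,0],"delta_rot":[-29.6,-5,0.4]},{"delta_pos":[58,180,-10],"delta_rot":[-29.6,-5,0.4]},{"delta_pos":[58.4,169.7,-42],"delta_rot":[-29.6,-5,0.4]},{"delta_pos":[58.4,169.7,-42],"delta_rot":[-29.6,-5,0.4]}])

```text
time: 11.7
tool_pos: [513.8, 69.1, 243.6]
tcp_rot: [[0.145, -0.986, 0.08], [-0.853, -0.165, -0.495], [0.501, 0.004, -0.865]]
contact_force: [0.1, -0.1, -1.6]
gripper_width: 0.286
```

```bash
cat >> h.py <<'E'
def tip():
    st=arm.get_state(); p=st["tool_pos"]; R=st["tcp_rot"]
    from scipy.spatial.transform import Rotation as Ro
    T=np.stack([-A[:,0],A[:,1],-A[:,2]],1)
    print("t",round(st["time"],2),"pos",p.round(1),"rail",(A.T@(p-O)).round(1),"rot err to place (world rotvec deg)",np.degrees(Ro.from_matrix(T@R.T).as_rotvec()).round(2),"F",st["contact_force"].round(1),"w",round(float(st["gripper_width"]),3))
E
python3 - <<'E'
from h import *
tip(); print("target delta",(w(-12,0.2,20.5)-arm.get_state()["tool_pos"]).round(1))
s=cam("wrist"); cv2.imwrite("pics/w4.png",s["img"])
E
```

```text
t 11.7 pos [513.8  69.1 243.6] rail [-10.2   2.8  73.3] rot err to place (world rotvec deg) [ 0.11 -0.19  0.01] F [ 0.1 -0.1 -1.6] w 0.286
target delta [  7.2 -27.1 -44.8]
```

View pics/w4.png

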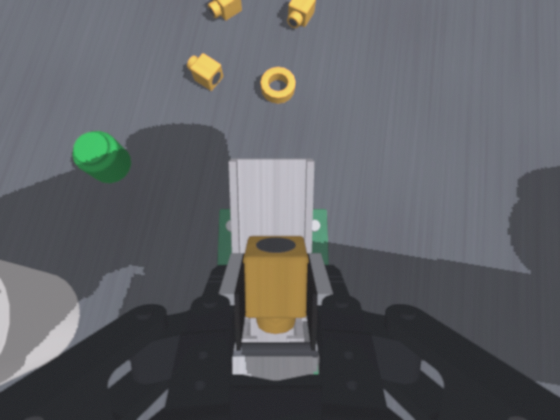

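Run:
```python
from h import *
for i in range(3): tip(); arm.snapshot("wrist")
```

```text
t 11.75 pos [514.8  69.  245.5] rail [-11.3   1.8  74.8] rot err to place (world rotvec deg) [0.05 0.   0.04] F [-0.3 -0.4 -1. ] w 0.287
t 11.8 pos [515.6  69.1 246.7] rail [-12.    1.   75.8] rot err to place (world rotvec deg) [-0.    0.16  0.06] F [-1.  -1.  -0.7] w 0.285
t 11.85 pos [516.1  69.2 247.3] rail [-12.3   0.5  76.4] rot err to place (world rotvec deg) [-0.04  0.25  0.07] F [ 0.7 -0.  -0.8] w 0.288
```

carry_out(moves=[{"delta_pos":[1.5,-9.5,-16.6],"delta_rot":[0,0,0]},{"delta_pos":[3,-19,-33.2],"delta_rot":[0,0,0]},{"delta_pos":[3.7,-23,-40],"delta_rot":[0,0,0]},{"delta_pos":[4.1,-25.5,-44.7],"delta_rot":[0,0,0]},{"delta_pos":[4.3,-26.7,-46.7],"delta_rot":[0,0,0]},{"delta_pos":[4.5,-27.8,-48.7],"delta_rot":[0,0,0]},{"delta_pos":[4.6,-28.4,-49.7],"delta_rot":[0,0,0]},{"delta_pos":[4.6,-28.4,-49.7],"delta_rot":[0,0,0]}])

```text
time: 12.9
tool_pos: [520.5, 41.6, 197.6]
tcp_rot: [[0.141, -0.986, 0.087], [-0.855, -0.166, -0.492], [0.5, -0.005, -0.866]]
contact_force: [-1.8, 2.3, 5.2]
gripper_width: 0.285
```

Run:
```python
from h import *
for i in range(2): tip(); s=cam("wrist")
cv2.imwrite("pics/w5.png",s["img"])
```

```text
t 12.9 pos [520.5  41.6 197.6] rail [-11.6   0.7  19.3] rot err to place (world rotvec deg) [-0.05  0.25 -0.02] F [-1.8  2.3  5.2] w 0.285
t 12.95 pos [520.5  41.6 197.5] rail [-11.6   0.7  19.3] rot err to place (world rotvec deg) [-0.05  0.25 -0.02] F [-3.5  4.1  5.6] w 0.288
```

carry_out(fingers=0.5, moves=[{"delta_pos":[0,0,0],"delta_rot":[0,0,0]},{"delta_pos":[0,0,0],"delta_rot":[0,0,0]},{"delta_pos":[0,0,0],"delta_rot":[0,0,0]},{"delta_pos":[0,0,0],"delta_rot":[0,0,0]},{"delta_pos":[-2,10,20],"delta_rot":[0,0,0]},{"delta_pos":[-5,28,50],"delta_rot":[0,0,0]}])

```text
time: 13.75
tool_pos: [514.5, 68.4, 246.2]
tcp_rot: [[0.141, -0.987, 0.082], [-0.854, -0.163, -0.494], [0.501, -0.0, -0.865]]
contact_force: [0.0, 0.3, 0.2]
gripper_width: 0.501
```

Run:
```python
from h import *
tip()
s=cam("wrist"); cv2.imwrite("pics/w6.png",s["img"])
s=cam("top"); valves(s,cloud(s)); c=cv2.resize(s["img"][195:275,100:250],None,fx=4,fy=4); cv2.imwrite("pics/t6.png",c)
```

```text
t 13.75 pos [514.5  68.4 246.2] rail [-12.2   2.1  75.2] rot err to place (world rotvec deg) [0.06 0.04 0.11] F [0.  0.3 0.2] w 0.501
VALVE px [292. 189.] blk [ 637.3 -172.4] hd -26.9 size 24.8 37.4 z ends 28.0 21.5
VALVE px [328. 191.] blk [ 633.5 -276.3] hd 45.9 size 36.6 24.9 z ends 22.8 27.5
other px [371. 219.] blk [ 564.1 -390.3] hd -91.3 size 72.7 41.3 z ends 27.4 27.3
other px [291. 220.] blk [ 555.2 -172.8] hd -178.7 size 37.4 36.9 z ends 18.4 17.8
VALVE px [329. 225.] blk [ 537.4 -281.7] hd 71.9 size 36.3 25.3 z ends 23.9 27.8
VALVE px [368. 266.] blk [ 431.4 -387.7] hd 149.3 size 25.4 36.7 z ends 23.6 29.3
```

View pics/w6.png

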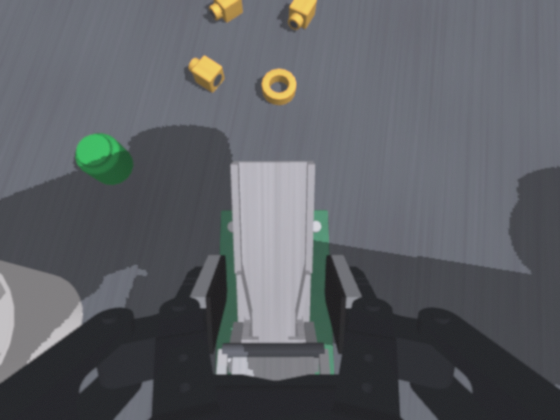

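carry_out(fingers=0.45, moves=[{"delta_pos":[0,-20,20],"delta_rot":[9.9,1.7,0]},{"delta_pos":[0,-60,50],"delta_rot":[19.7,3.3,0]},{"delta_pos":[0,-110,60],"delta_rot":[29.6,5,0]},{"delta_pos":[5,-160,60],"delta_rot":[29.6,5,0]},{"delta_pos":[10,-215,40],"delta_rot":[29.6,5,0]},{"delta_pos":[15,-270,10],"delta_rot":[29.6,5,0]},{"delta_pos":[20,-325,-30],"delta_rot":[29.6,5,0]},{"delta_pos":[21.5,-351,-80],"delta_rot":[29.6,5,0]}])

```text
time: 14.85
tool_pos: [537.2, -285.6, 165.8]
tcp_rot: [[0.161, -0.987, 0.005], [-0.987, -0.161, -0.002], [0.003, -0.004, -1.0]]
contact_force: [0.2, -0.6, -0.1]
gripper_width: 0.55
```

carry_out(moves=[{"delta_pos":[0,0,-20],"delta_rot":[0,0,-10]},{"delta_pos":[0,0,-40],"delta_rot":[0,0,-20]},{"delta_pos":[0,0,-70],"delta_rot":[0,0,-29.5]},{"delta_pos":[0,0,-90],"delta_rot":[0,0,-29.5]},{"delta_pos":[0,0,-90],"delta_rot":[0,0,-29.5]},{"delta_pos":[0,0,-90],"delta_rot":[0,0,-29.5]}])

```text
time: 15.6
tool_pos: [537.0, -282.4, 77.0]
tcp_rot: [[-0.344, -0.939, 0.002], [-0.939, 0.344, -0.001], [0.0, -0.002, -1.0]]
contact_force: [0.2, 0.6, 0.6]
gripper_width: 0.55
```

```bash
cat >> h.py <<'E'
def pre():
    s=cam("wrist"); valves(s,cloud(s)); s=cam("wrist"); st=arm.get_state(); print(st["time"],st["tool_pos"].round(1),"yaw y",np.degrees(np.arctan2(st["tcp_rot"][1,1],st["tcp_rot"][0,1])).round(1),"tilt",st["tcp_rot"][:2,2].round(3),"w",st["gripper_width"])
E
python3 -c "
from h import *
pre()"
```

```text
other px [159.  59.] blk [ 564.5 -384.5] hd -87.5 size 43.6 64.9 z ends 27.3 24.0
VALVE px [274. 239.] blk [ 538.5 -281.4] hd 70.4 size 38.6 25.7 z ends 22.0 26.5
other px [131. 290.] blk [ 636.7 -272.6] hd -132.8 size 26.8 26.1 z ends 25.6 24.9
other px [311. 361.] blk [ 543.1 -180.9] hd -14.5 size 19.5 41.1 z ends 16.4 16.1
15.7 [ 537.5 -282.5   77.8] yaw y 159.9 tilt [ 0.004 -0.002] w 0.5528270249101308
```

carry_out(moves=[{"delta_pos":[1,1,-15],"delta_rot":[0,0,0.5]},{"delta_pos":[1,1,-35],"delta_rot":[0,0,0.5]},{"delta_pos":[1,1,-52],"delta_rot":[0,0,0.5]},{"delta_pos":[1,1,-60],"delta_rot":[0,0,0.5]},{"delta_pos":[1,1,-60],"delta_rot":[0,0,0.5]}])

```text
time: 16.32
tool_pos: [537.3, -280.7, 15.7]
tcp_rot: [[-0.335, -0.942, 0.0], [-0.942, 0.335, 0.0], [-0.0, -0.0, -1.0]]
contact_force: [-0.7, -0.4, 0.4]
gripper_width: 0.544
```

carry_out(fingers=1.0, grip_force=60, moves=[{"delta_pos":[0,0,0],"delta_rot":[0,0,0]},{"delta_pos":[0,0,0],"delta_rot":[0,0,0]},{"delta_pos":[0,0,0],"delta_rot":[0,0,0]},{"delta_pos":[0,0,0],"delta_rot":[0,0,0]},{"delta_pos":[0,0,0],"delta_rot":[0,0,0]}])

```text
time: 16.95
tool_pos: [538.5, -281.4, 17.5]
tcp_rot: [[-0.335, -0.942, 0.003], [-0.942, 0.335, -0.001], [0.0, -0.004, -1.0]]
contact_force: [-1.2, 0.4, 4.7]
gripper_width: 0.286
```

carry_out(moves=[{"delta_pos":[0,0,20],"delta_rot":[0,0,0]},{"delta_pos":[0,0,55],"delta_rot":[0,0,0]},{"delta_pos":[0,10,105],"delta_rot":[0,0,10]},{"delta_pos":[0,30,155],"delta_rot":[0,0,20]},{"delta_pos":[0,60,205],"delta_rot":[0,0,29]},{"delta_pos":[-3,95,250],"delta_rot":[0,0,29]},{"delta_pos":[-5,140,272],"delta_rot":[0,0,29]},{"delta_pos":[-8,181,272],"delta_rot":[0,0,29]}])

```text
time: 17.95
tool_pos: [530.4, -98.8, 290.4]
tcp_rot: [[0.163, -0.987, 0.005], [-0.987, -0.163, -0.0], [0.001, -0.005, -1.0]]
contact_force: [0.5, -0.4, -1.1]
gripper_width: 0.287
```

carry_out(moves=[{"delta_pos":[-5,40,0],"delta_rot":[0,0,0]},{"delta_pos":[-10,80,0],"delta_rot":[-9.9,-1.7,0]},{"delta_pos":[-14,120,0],"delta_rot":[-19.7,-3.3,0]},{"delta_pos":[-14,150,0],"delta_rot":[-29.6,-5,0]},{"delta_pos":[-14,170,-10],"delta_rot":[-29.6,-5,0]},{"delta_pos":[-14,170.7,-41.5],"delta_rot":[-29.6,-5,0]},{"delta_pos":[-14,170.7,-41.5],"delta_rot":[-29.6,-5,0]},{"delta_pos":[-14,170.7,-41.5],"delta_rot":[-29.6,-5,0]}])

```text
time: 18.95
tool_pos: [515.8, 70.3, 247.5]
tcp_rot: [[0.141, -0.986, 0.085], [-0.854, -0.164, -0.493], [0.501, -0.003, -0.866]]
contact_force: [0.5, -0.9, -1.1]
gripper_width: 0.289
```

```bash
cat >> h.py <<'E'
def plc():
    for i in range(4): s=cam("wrist")
    tip(); print("target delta",(w(-12,0.2,20.5)-arm.get_state()["tool_pos"]).round(1))
    return s
E
python3 -c "
from h import *
s=plc(); cv2.imwrite('pics/w7.png',s['img'])"
```

```text
t 19.15 pos [516.3  70.3 248.2] rail [-11.8   0.1  77.7] rot err to place (world rotvec deg) [-0.06  0.3   0.09] F [ 0.  -0.6 -0.8] w 0.287
target delta [  4.6 -28.4 -49.5]
```

carry_out(moves=[{"delta_pos":[1.5,-9.5,-16.6],"delta_rot":[0,0,0]},{"delta_pos":[3,-19,-33.2],"delta_rot":[0,0,0]},{"delta_pos":[3.7,-23,-40],"delta_rot":[0,0,0]},{"delta_pos":[4.1,-25.5,-44.7],"delta_rot":[0,0,0]},{"delta_pos":[4.3,-26.7,-46.7],"delta_rot":[0,0,0]},{"delta_pos":[4.5,-27.8,-48.7],"delta_rot":[0,0,0]},{"delta_pos":[4.7,-28.7,-50.2],"delta_rot":[0,0,0]},{"delta_pos":[4.7,-28.7,-50.2],"delta_rot":[0,0,0]}])

```text
time: 20.15
tool_pos: [520.5, 42.1, 196.8]
tcp_rot: [[0.141, -0.986, 0.085], [-0.854, -0.165, -0.493], [0.5, -0.003, -0.866]]
contact_force: [-0.4, -0.1, -0.8]
gripper_width: 0.287
```

carry_out(fingers=0.5, moves=[{"delta_pos":[0,0,0],"delta_rot":[0,0,0]},{"delta_pos":[0,0,0],"delta_rot":[0,0,0]},{"delta_pos":[0,0,0],"delta_rot":[0,0,0]},{"delta_pos":[0,0,0],"delta_rot":[0,0,0]},{"delta_pos":[-2,10,20],"delta_rot":[0,0,0]},{"delta_pos":[-4.7,28.7,50.2],"delta_rot":[0,0,0]}])

```text
time: 20.9
tool_pos: [515.0, 70.2, 246.8]
tcp_rot: [[0.141, -0.987, 0.082], [-0.854, -0.163, -0.494], [0.501, -0.001, -0.865]]
contact_force: [0.7, -1.0, -0.2]
gripper_width: 0.498
```

```bash
cat >> h.py <<'E'
def after():
    s=cam("wrist"); W=cloud(s); Q=(W-O)@A
    hsv=cv2.cvtColor(s["img"],cv2.COLOR_BGR2HSV)
    b=(hsv[...,0]>10)&(hsv[...,0]<32)&(hsv[...,1]>100)&(hsv[...,2]>70)&(abs(Q[...,1])<30)&(Q[...,0]>-60)&(Q[...,0]<60)&(Q[...,2]>-5)
    print("brass in tray px",b.sum())
    s=cam("top"); W=cloud(s); valves(s,W); Q=(W-O)@A
    hsv=cv2.cvtColor(s["img"],cv2.COLOR_BGR2HSV)
    b=(hsv[...,0]>10)&(hsv[...,0]<32)&(hsv[...,1]>90)&(hsv[...,2]>50)&(abs(Q[...,1])<20)&(Q[...,0]>-60)&(Q[...,0]<300)&(Q[...,2]>-5)&(Q[...,2]<35)
    print("brass in rail, x hist",np.histogram(Q[b][:,0],np.arange(-60,301,20))[0]); tip()
E
python3 -c "
from h import *
after()"
```

```text
brass in tray px 0
VALVE px [292. 189.] blk [ 637.4 -172.3] hd -25.6 size 24.1 37.9 z ends 27.9 22.0
VALVE px [328. 191.] blk [ 633.1 -276. ] hd 45.9 size 36.4 24.4 z ends 22.7 27.7
other px [371. 219.] blk [ 563.9 -390. ] hd -91.0 size 71.7 41.3 z ends 27.4 27.3
other px [291. 220.] blk [ 555.5 -172.8] hd -178.9 size 37.5 37.0 z ends 18.9 17.7
VALVE px [368. 266.] blk [ 431.9 -387.8] hd 150.3 size 26.3 36.4 z ends 23.7 28.7
brass in rail, x hist [0 0 0 0 0 0 0 0 0 0 0 0 0 0 0 6 6 1]
t 21.0 pos [517.4  72.4 250.1] rail [-11.1  -1.4  80.3] rot err to place (world rotvec deg) [-0.14  0.51 -0.08] F [ 0.3 -0.1  0.8] w 0.501
```

carry_out(fingers=0.45, moves=[{"delta_pos":[5,-20,20],"delta_rot":[9.9,1.7,0]},{"delta_pos":[15,-60,50],"delta_rot":[19.7,3.3,0]},{"delta_pos":[30,-110,60],"delta_rot":[29.6,5,0]},{"delta_pos":[50,-160,60],"delta_rot":[29.6,5,0]},{"delta_pos":[70,-212,40],"delta_rot":[29.6,5,0]},{"delta_pos":[90,-264,10],"delta_rot":[29.6,5,0]},{"delta_pos":[108,-315,-20],"delta_rot":[29.6,5,0]},{"delta_pos":[117.5,-346,-70],"delta_rot":[29.6,5,0]}])

```text
time: 22.0
tool_pos: [634.3, -279.1, 176.4]
tcp_rot: [[0.161, -0.987, 0.005], [-0.987, -0.161, -0.002], [0.003, -0.005, -1.0]]
contact_force: [0.8, 0.7, -0.5]
gripper_width: 0.551
```

carry_out(moves=[{"delta_pos":[0,0,-10],"delta_rot":[0,0,-10]},{"delta_pos":[0,0,-20],"delta_rot":[0,0,-20]},{"delta_pos":[0,0,-40],"delta_rot":[0,0,-30]},{"delta_pos":[0,0,-60],"delta_rot":[0,0,-40]},{"delta_pos":[0,0,-80],"delta_rot":[0,0,-50]},{"delta_pos":[0,0,-100],"delta_rot":[0,0,-52.9]},{"delta_pos":[0,0,-100],"delta_rot":[0,0,-52.9]},{"delta_pos":[0,0,-100],"delta_rot":[0,0,-52.9]}])

```text
time: 23.0
tool_pos: [633.4, -275.6, 77.3]
tcp_rot: [[-0.688, -0.726, 0.002], [-0.726, 0.688, -0.002], [-0.0, -0.002, -1.0]]
contact_force: [0.1, -0.2, -1.3]
gripper_width: 0.551
```

```bash
python3 -c "
from h import *
pre()"
```

```text
other px [260.  12.] blk [ 565.7 -365.2] hd 137.9 size 16.2 29.6 z ends 16.3 16.6
VALVE px [275. 237.] blk [ 634.5 -275.6] hd 47.4 size 38.6 25.6 z ends 21.9 26.5
other px [492. 255.] blk [ 549.4 -166.9] hd -67.6 size 40.8 41.8 z ends 16.6 16.3
23.1 [ 634.  -275.8   78.3] yaw y 136.5 tilt [ 0.003 -0.002] w 0.5514505273077512
```

carry_out(moves=[{"delta_pos":[0.5,0.2,-15],"delta_rot":[0,0,0.6]},{"delta_pos":[0.5,0.2,-35],"delta_rot":[0,0,0.6]},{"delta_pos":[0.5,0.2,-52],"delta_rot":[0,0,0.6]},{"delta_pos":[0.5,0.2,-60.5],"delta_rot":[0,0,0.6]},{"delta_pos":[0.5,0.2,-60.5],"delta_rot":[0,0,0.6]}])

```text
time: 23.72
tool_pos: [633.2, -274.8, 15.4]
tcp_rot: [[-0.68, -0.733, -0.0], [-0.733, 0.68, -0.0], [0.001, -0.0, -1.0]]
contact_force: [-1.3, -0.2, 0.3]
gripper_width: 0.544
```

carry_out(fingers=1.0, grip_force=60, moves=[{"delta_pos":[0,0,0],"delta_rot":[0,0,0]},{"delta_pos":[0,0,0],"delta_rot":[0,0,0]},{"delta_pos":[0,0,0],"delta_rot":[0,0,0]},{"delta_pos":[0,0,0],"delta_rot":[0,0,0]},{"delta_pos":[0,0,0],"delta_rot":[0,0,0]}])

```text
time: 24.35
tool_pos: [634.5, -275.4, 17.6]
tcp_rot: [[-0.681, -0.733, 0.003], [-0.733, 0.681, -0.002], [-0.001, -0.004, -1.0]]
contact_force: [-0.2, -1.0, 5.7]
gripper_width: 0.286
```

carry_out(moves=[{"delta_pos":[0,0,20],"delta_rot":[0,0,0]},{"delta_pos":[0,0,55],"delta_rot":[0,0,6]},{"delta_pos":[-5,10,105],"delta_rot":[0,0,16]},{"delta_pos":[-15,30,150],"delta_rot":[0,0,26]},{"delta_pos":[-30,60,195],"delta_rot":[0,0,36]},{"delta_pos":[-50,95,235],"delta_rot":[0,0,46]},{"delta_pos":[-72,135,265],"delta_rot":[0,0,52.3]},{"delta_pos":[-94,175,272],"delta_rot":[0,0,52.3]}])

```text
time: 25.35
tool_pos: [539.7, -99.1, 290.4]
tcp_rot: [[0.164, -0.986, 0.005], [-0.986, -0.164, -0.0], [0.001, -0.005, -1.0]]
contact_force: [-0.3, 1.3, -0.3]
gripper_width: 0.289
```

carry_out(moves=[{"delta_pos":[-5,40,0],"delta_rot":[0,0,0]},{"delta_pos":[-15,80,0],"delta_rot":[-9.9,-1.7,0]},{"delta_pos":[-24,120,0],"delta_rot":[-19.7,-3.3,0]},{"delta_pos":[-24,150,0],"delta_rot":[-29.6,-5,0]},{"delta_pos":[-24,170,-10],"delta_rot":[-29.6,-5,0]},{"delta_pos":[-24,170.8,-41.5],"delta_rot":[-29.6,-5,0]},{"delta_pos":[-24,170.8,-41.5],"delta_rot":[-29.6,-5,0]},{"delta_pos":[-24,170.8,-41.5],"delta_rot":[-29.6,-5,0]}])

```text
time: 26.35
tool_pos: [515.8, 70.2, 247.6]
tcp_rot: [[0.141, -0.986, 0.085], [-0.854, -0.164, -0.493], [0.501, -0.003, -0.866]]
contact_force: [-0.3, 0.3, -0.9]
gripper_width: 0.288
```

```bash
python3 -c "
from h import *
s=plc(); cv2.imwrite('pics/w8.png',s['img'])"
```

```text
t 26.55 pos [516.3  70.3 248.2] rail [-11.8   0.1  77.7] rot err to place (world rotvec deg) [-0.06  0.3   0.09] F [-0.5 -0.8 -1.7] w 0.289
target delta [  4.6 -28.4 -49.5]
```

Same pose as before; place, then go for valve A's surroundings after a look.

carry_out(moves=[{"delta_pos":[1.5,-9.5,-16.6],"delta_rot":[0,0,0]},{"delta_pos":[3,-19,-33.2],"delta_rot":[0,0,0]},{"delta_pos":[3.7,-23,-40],"delta_rot":[0,0,0]},{"delta_pos":[4.1,-25.5,-44.7],"delta_rot":[0,0,0]},{"delta_pos":[4.3,-26.7,-46.7],"delta_rot":[0,0,0]},{"delta_pos":[4.5,-27.8,-48.7],"delta_rot":[0,0,0]},{"delta_pos":[4.7,-28.7,-50.2],"delta_rot":[0,0,0]},{"delta_pos":[4.7,-28.7,-50.2],"delta_rot":[0,0,0]}])

```text
time: 27.55
tool_pos: [520.5, 42.0, 196.9]
tcp_rot: [[0.141, -0.986, 0.085], [-0.854, -0.165, -0.493], [0.5, -0.003, -0.866]]
contact_force: [-0.0, -0.3, -0.7]
gripper_width: 0.289
```

carry_out(fingers=0.5, moves=[{"delta_pos":[0,0,0],"delta_rot":[0,0,0]},{"delta_pos":[0,0,0],"delta_rot":[0,0,0]},{"delta_pos":[0,0,0],"delta_rot":[0,0,0]},{"delta_pos":[0,0,0],"delta_rot":[0,0,0]},{"delta_pos":[-2,10,20],"delta_rot":[0,0,0]},{"delta_pos":[-4.7,28.7,50.2],"delta_rot":[0,0,0]}])

```text
time: 28.3
tool_pos: [515.0, 70.2, 246.8]
tcp_rot: [[0.141, -0.987, 0.082], [-0.854, -0.163, -0.494], [0.501, -0.001, -0.865]]
contact_force: [0.0, 0.1, 0.7]
gripper_width: 0.498
```

```bash
python3 -c "
from h import *
after()"
```

```text
brass in tray px 0
VALVE px [292. 189.] blk [ 637.1 -172.3] hd -25.3 size 24.4 37.0 z ends 28.1 23.5
other px [371. 219.] blk [ 563.9 -390.5] hd -91.3 size 72.6 41.1 z ends 27.0 26.8
other px [291. 220.] blk [ 555.3 -172.7] hd -178.6 size 37.3 36.9 z ends 19.8 18.9
VALVE px [368. 266.] blk [ 431.6 -387.8] hd 149.2 size 26.2 37.2 z ends 23.2 28.3
brass in rail, x hist [0 0 0 0 0 0 0 0 0 0 0 0 0 0 0 5 7 2]
t 28.4 pos [517.4  72.5 250.1] rail [-11.1  -1.4  80.3] rot err to place (world rotvec deg) [-0.14  0.51 -0.08] F [-0.3 -0.5  0.3] w 0.499
```

carry_out(fingers=0.45, moves=[{"delta_pos":[5,-20,20],"delta_rot":[9.9,1.7,0]},{"delta_pos":[15,-60,50],"delta_rot":[19.7,3.3,0]},{"delta_pos":[30,-110,60],"delta_rot":[29.6,5,0]},{"delta_pos":[55,-150,50],"delta_rot":[29.6,5,0]},{"delta_pos":[80,-190,20],"delta_rot":[29.6,5,0]},{"delta_pos":[105,-225,-20],"delta_rot":[29.6,5,0]},{"delta_pos":[120.8,-242,-60],"delta_rot":[29.6,5,0]},{"delta_pos":[120.8,-242,-70],"delta_rot":[29.6,5,0]}])

```text
time: 29.4
tool_pos: [634.6, -172.6, 171.7]
tcp_rot: [[0.161, -0.987, -0.006], [-0.987, -0.161, 0.002], [-0.003, 0.006, -1.0]]
contact_force: [-1.0, 1.3, 0.6]
gripper_width: 0.551
```

carry_out(moves=[{"delta_pos":[0,0,0],"delta_rot":[0,0,-10.4]},{"delta_pos":[0,0,0],"delta_rot":[0,0,-20.8]},{"delta_pos":[0,0,0],"delta_rot":[0,0,-31.2]},{"delta_pos":[0,0,0],"delta_rot":[0,0,-41.6]},{"delta_pos":[0,0,0],"delta_rot":[0,0,-52]},{"delta_pos":[0,0,0],"delta_rot":[0,0,-62.4]},{"delta_pos":[0,0,0],"delta_rot":[0,0,-72.8]},{"delta_pos":[0,0,0],"delta_rot":[0,0,-83]}])

```text
time: 30.4
tool_pos: [636.5, -170.4, 178.6]
tcp_rot: [[-0.961, -0.278, 0.002], [-0.278, 0.961, -0.002], [-0.002, -0.003, -1.0]]
contact_force: [-0.3, 0.1, 0.4]
gripper_width: 0.552
```

carry_out(moves=[{"delta_pos":[0,0,-10],"delta_rot":[0,0,-10.4]},{"delta_pos":[0,0,-30],"delta_rot":[0,0,-20.8]},{"delta_pos":[0,0,-50],"delta_rot":[0,0,-31.2]},{"delta_pos":[0,0,-75],"delta_rot":[0,0,-41.6]},{"delta_pos":[0,0,-100],"delta_rot":[0,0,-41.8]},{"delta_pos":[0,0,-100],"delta_rot":[0,0,-41.8]},{"delta_pos":[0,0,-100],"delta_rot":[0,0,-41.8]}])

```text
time: 31.28
tool_pos: [637.3, -171.1, 78.9]
tcp_rot: [[-0.904, 0.428, 0.001], [0.428, 0.904, -0.002], [-0.002, -0.001, -1.0]]
contact_force: [-0.2, -0.3, -0.1]
gripper_width: 0.548
```

```bash
python3 -c "
from h import *
pre(); s=cam('wrist'); cv2.imwrite('pics/w9.png',s['img'])"
```

```text
other px [205.  87.] blk [ 549. -175.] hd 64.7 size 41.0 40.8 z ends 16.7 16.8
VALVE px [276. 236.] blk [ 637.9 -170.5] hd -25.8 size 26.0 38.3 z ends 26.6 22.1
31.375 [ 637.7 -171.4   79.2] yaw y 64.6 tilt [ 0.003 -0.003] w 0.5504018108788652
```

View pics/w9.png

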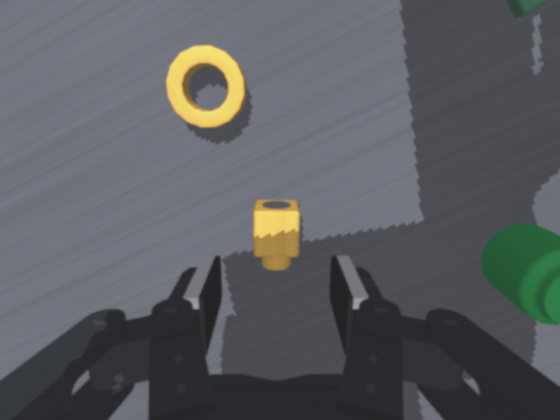

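carry_out(moves=[{"delta_pos":[0.2,0.9,-15],"delta_rot":[0,0,-0.4]},{"delta_pos":[0.2,0.9,-35],"delta_rot":[0,0,-0.4]},{"delta_pos":[0.2,0.9,-52],"delta_rot":[0,0,-0.4]},{"delta_pos":[0.2,0.9,-61.2],"delta_rot":[0,0,-0.4]},{"delta_pos":[0.2,0.9,-61.2],"delta_rot":[0,0,-0.4]}])

```text
time: 32.05
tool_pos: [636.0, -170.3, 14.6]
tcp_rot: [[-0.9, 0.435, -0.003], [0.435, 0.9, -0.001], [0.002, -0.002, -1.0]]
contact_force: [0.7, -0.1, 0.4]
gripper_width: 0.55
```

carry_out(fingers=1.0, grip_force=60, moves=[{"delta_pos":[0,0,0],"delta_rot":[0,0,0]},{"delta_pos":[0,0,0],"delta_rot":[0,0,0]},{"delta_pos":[0,0,0],"delta_rot":[0,0,0]},{"delta_pos":[0,0,0],"delta_rot":[0,0,0]},{"delta_pos":[0,0,0],"delta_rot":[0,0,0]}])

```text
time: 32.67
tool_pos: [637.6, -170.6, 16.9]
tcp_rot: [[-0.9, 0.435, 0.001], [0.435, 0.9, -0.002], [-0.002, -0.001, -1.0]]
contact_force: [-0.1, -0.3, 5.8]
gripper_width: 0.291
```

carry_out(moves=[{"delta_pos":[0,0,20],"delta_rot":[0,0,0]},{"delta_pos":[0,0,55],"delta_rot":[0,0,10]},{"delta_pos":[-5,5,105],"delta_rot":[0,0,20]},{"delta_pos":[-20,15,150],"delta_rot":[0,0,30]},{"delta_pos":[-40,30,195],"delta_rot":[0,0,40]},{"delta_pos":[-60,45,235],"delta_rot":[0,0,50]},{"delta_pos":[-80,60,265],"delta_rot":[0,0,60]},{"delta_pos":[-98,70,272],"delta_rot":[0,0,70]}])

```text
time: 33.67
tool_pos: [538.7, -99.8, 289.8]
tcp_rot: [[-0.712, -0.702, 0.004], [-0.702, 0.712, -0.002], [-0.002, -0.004, -1.0]]
contact_force: [-1.0, 0.3, -1.3]
gripper_width: 0.288
```

carry_out(moves=[{"delta_pos":[0,0,0],"delta_rot":[0,0,10]},{"delta_pos":[0,0,0],"delta_rot":[0,0,20]},{"delta_pos":[0,0,0],"delta_rot":[0,0,30]},{"delta_pos":[0,0,0],"delta_rot":[0,0,40]},{"delta_pos":[0,0,0],"delta_rot":[0,0,50]},{"delta_pos":[0,0,0],"delta_rot":[0,0,55.3]},{"delta_pos":[0,0,0],"delta_rot":[0,0,55.3]}])

```text
time: 34.55
tool_pos: [538.2, -100.3, 286.9]
tcp_rot: [[0.164, -0.986, -0.0], [-0.986, -0.164, 0.001], [-0.001, 0.0, -1.0]]
contact_force: [-0.6, -0.9, -1.1]
gripper_width: 0.289
```

carry_out(moves=[{"delta_pos":[-5,40,0],"delta_rot":[0,0,0]},{"delta_pos":[-15,80,0],"delta_rot":[-9.9,-1.7,0]},{"delta_pos":[-23.6,120,0],"delta_rot":[-19.7,-3.3,0]},{"delta_pos":[-23.6,150,0],"delta_rot":[-29.6,-5,0]},{"delta_pos":[-23.6,170,-10],"delta_rot":[-29.6,-5,0]},{"delta_pos":[-23.6,170.8,-41.5],"delta_rot":[-29.6,-5,0]},{"delta_pos":[-23.6,170.8,-41.5],"delta_rot":[-29.6,-5,0]},{"delta_pos":[-23.6,170.8,-41.5],"delta_rot":[-29.6,-5,0]}])

```text
time: 35.55
tool_pos: [515.3, 70.0, 247.1]
tcp_rot: [[0.142, -0.986, 0.085], [-0.854, -0.165, -0.493], [0.5, -0.003, -0.866]]
contact_force: [0.1, 0.3, -1.5]
gripper_width: 0.286
```

```bash
python3 -c "
from h import *
s=plc(); cv2.imwrite('pics/w10.png',s['img'])"
```

```text
t 35.75 pos [515.7  70.  247.6] rail [-11.7   0.7  77.1] rot err to place (world rotvec deg) [-0.06  0.26  0.01] F [-0.9 -0.1 -1.6] w 0.293
target delta [  5.2 -28.1 -48.8]
```

carry_out(moves=[{"delta_pos":[1.7,-9.5,-16.6],"delta_rot":[0,0,0]},{"delta_pos":[3.4,-19,-33.2],"delta_rot":[0,0,0]},{"delta_pos":[4.1,-23,-40],"delta_rot":[0,0,0]},{"delta_pos":[4.6,-25.5,-44.7],"delta_rot":[0,0,0]},{"delta_pos":[4.8,-26.7,-46.7],"delta_rot":[0,0,0]},{"delta_pos":[5,-27.8,-48.7],"delta_rot":[0,0,0]},{"delta_pos":[5.2,-28.5,-50],"delta_rot":[0,0,0]},{"delta_pos":[5.2,-28.5,-50],"delta_rot":[0,0,0]}])

```text
time: 36.75
tool_pos: [520.4, 42.0, 196.4]
tcp_rot: [[0.143, -0.986, 0.085], [-0.854, -0.166, -0.493], [0.5, -0.002, -0.866]]
contact_force: [0.1, -0.2, -1.5]
gripper_width: 0.287
```

carry_out(fingers=0.5, moves=[{"delta_pos":[0,0,0],"delta_rot":[0,0,0]},{"delta_pos":[0,0,0],"delta_rot":[0,0,0]},{"delta_pos":[0,0,0],"delta_rot":[0,0,0]},{"delta_pos":[0,0,0],"delta_rot":[0,0,0]},{"delta_pos":[-2,10,20],"delta_rot":[0,0,0]},{"delta_pos":[-4.7,28.7,50.2],"delta_rot":[0,0,0]}])

```text
time: 37.5
tool_pos: [514.9, 70.1, 246.3]
tcp_rot: [[0.143, -0.986, 0.082], [-0.854, -0.165, -0.494], [0.501, 0.0, -0.865]]
contact_force: [0.7, 0.8, -0.4]
gripper_width: 0.501
```

```bash
python3 -c "
from h import *
after(); print(np.degrees(arm.get_state()['joint_pos']).round(1))"
```

```text
brass in tray px 0
other px [371. 219.] blk [ 564.1 -390.4] hd -91.7 size 73.3 41.6 z ends 27.2 27.1
other px [291. 220.] blk [ 545.3 -173. ] hd 1.2 size 37.3 36.9 z ends 17.6 18.2
VALVE px [368. 266.] blk [ 431.5 -387.6] hd 150.0 size 26.4 36.5 z ends 22.5 27.8
brass in rail, x hist [0 0 0 0 0 0 0 0 0 0 0 0 0 0 0 4 8 2]
t 37.6 pos [517.3  72.4 249.6] rail [-10.9  -1.3  79.8] rot err to place (world rotvec deg) [-0.13  0.46 -0.16] F [ 1.4 -0.4 -0. ] w 0.502
[ 23.9  20.2   4.7  82.  -29.1 -73.7]
```

carry_out(fingers=0.45, moves=[{"delta_pos":[0,-20,20],"delta_rot":[9.9,1.7,0]},{"delta_pos":[-10,-60,50],"delta_rot":[19.7,3.3,0]},{"delta_pos":[-20,-110,60],"delta_rot":[29.6,5,0]},{"delta_pos":[-30,-165,60],"delta_rot":[29.6,5,0]},{"delta_pos":[-40,-220,50],"delta_rot":[29.6,5,0]},{"delta_pos":[-50,-275,40],"delta_rot":[29.6,5,0]},{"delta_pos":[-60,-330,30],"delta_rot":[29.6,5,0]},{"delta_pos":[-72,-380,10],"delta_rot":[29.6,5,0]}])

```text
time: 38.6
tool_pos: [443.2, -311.9, 256.1]
tcp_rot: [[0.164, -0.986, 0.003], [-0.986, -0.164, -0.001], [0.001, -0.003, -1.0]]
contact_force: [0.1, -0.1, 0.2]
gripper_width: 0.552
```

carry_out(moves=[{"delta_pos":[-4,-20,-20],"delta_rot":[0,0,-10]},{"delta_pos":[-8,-40,-40],"delta_rot":[0,0,-20]},{"delta_pos":[-12,-60,-60],"delta_rot":[0,0,-30]},{"delta_pos":[-12,-77,-80],"delta_rot":[0,0,-40]},{"delta_pos":[-12,-77,-80],"delta_rot":[0,0,-50]},{"delta_pos":[-12,-77,-80],"delta_rot":[0,0,-60]},{"delta_pos":[-12,-77,-80],"delta_rot":[0,0,-70]},{"delta_pos":[-12,-77,-80],"delta_rot":[0,0,-80]}])

```text
time: 39.6
tool_pos: [431.1, -386.5, 175.6]
tcp_rot: [[-0.945, -0.328, -0.0], [-0.328, 0.945, -0.001], [0.001, -0.001, -1.0]]
contact_force: [0.6, -0.3, 0.1]
gripper_width: 0.55
```

carry_out(moves=[{"delta_pos":[0,0,0],"delta_rot":[0,0,-10]},{"delta_pos":[0,0,0],"delta_rot":[0,0,-20]},{"delta_pos":[0,0,0],"delta_rot":[0,0,-30]},{"delta_pos":[0,0,0],"delta_rot":[0,0,-40]},{"delta_pos":[0,0,0],"delta_rot":[0,0,-50]},{"delta_pos":[0,0,0],"delta_rot":[0,0,-60]},{"delta_pos":[0,0,0],"delta_rot":[0,0,-70]},{"delta_pos":[0,0,0],"delta_rot":[0,0,-80]}])

```text
time: 40.6
tool_pos: [431.1, -386.5, 175.7]
tcp_rot: [[-0.487, 0.873, -0.003], [0.873, 0.487, -0.0], [0.001, -0.002, -1.0]]
contact_force: [-0.0, -0.4, 0.4]
gripper_width: 0.55
```

carry_out(moves=[{"delta_pos":[0,0,0],"delta_rot":[0,0,-10]},{"delta_pos":[0,0,0],"delta_rot":[0,0,-20]},{"delta_pos":[0,0,0],"delta_rot":[0,0,-30]},{"delta_pos":[0,0,0],"delta_rot":[0,0,-40]},{"delta_pos":[0,0,0],"delta_rot":[0,0,-50]},{"delta_pos":[0,0,0],"delta_rot":[0,0,-60]},{"delta_pos":[0,0,0],"delta_rot":[0,0,-70]},{"delta_pos":[0,0,0],"delta_rot":[0,0,-80]}])

```text
time: 41.6
tool_pos: [431.1, -386.5, 175.6]
tcp_rot: [[0.775, 0.632, -0.002], [0.632, -0.775, 0.002], [-0.0, -0.003, -1.0]]
contact_force: [-0.4, -1.1, 0.5]
gripper_width: 0.548
```

carry_out(moves=[{"delta_pos":[0,0,0],"delta_rot":[0,0,-10]},{"delta_pos":[0,0,-15],"delta_rot":[0,0,-20]},{"delta_pos":[0,0,-30],"delta_rot":[0,0,-30]},{"delta_pos":[0,0,-50],"delta_rot":[0,0,-40]},{"delta_pos":[0,0,-70],"delta_rot":[0,0,-50]},{"delta_pos":[0,0,-90],"delta_rot":[0,0,-60]},{"delta_pos":[0,0,-100],"delta_rot":[0,0,-69.3]},{"delta_pos":[0,0,-100],"delta_rot":[0,0,-69.3]}])

```text
time: 42.6
tool_pos: [430.4, -385.8, 74.9]
tcp_rot: [[0.869, -0.495, -0.002], [-0.495, -0.869, 0.004], [-0.003, -0.002, -1.0]]
contact_force: [-0.4, -0.7, -0.0]
gripper_width: 0.551
```

```bash
python3 -c "
from h import *
pre(); print(np.degrees(arm.get_state()['joint_pos']).round(1))"
```

```text
other px [147.  30.] blk [ 555.7 -388.7] hd -90.0 size 28.2 71.9 z ends 27.1 22.2
VALVE px [277. 235.] blk [ 432.3 -387. ] hd 150.1 size 25.8 38.3 z ends 21.8 26.5
42.7 [ 431.5 -386.5   76.4] yaw y -119.7 tilt [0.001 0.002] w 0.5537715865893689
[-4.190e+01  2.930e+01 -2.200e+00  5.860e+01  1.000e-01  1.678e+02]
```

carry_out(moves=[{"delta_pos":[0.6,-0.4,-15],"delta_rot":[0,0,0]},{"delta_pos":[0.6,-0.4,-35],"delta_rot":[0,0,0]},{"delta_pos":[0.6,-0.4,-51],"delta_rot":[0,0,0]},{"delta_pos":[0.6,-0.4,-59],"delta_rot":[0,0,0]},{"delta_pos":[0.6,-0.4,-59],"delta_rot":[0,0,0]}])

```text
time: 43.32
tool_pos: [431.9, -386.5, 16.8]
tcp_rot: [[0.868, -0.497, -0.0], [-0.497, -0.868, 0.003], [-0.001, -0.002, -1.0]]
contact_force: [0.3, 0.0, -0.4]
gripper_width: 0.552
```

carry_out(fingers=1.0, grip_force=60, moves=[{"delta_pos":[0,0,0],"delta_rot":[0,0,0]},{"delta_pos":[0,0,0],"delta_rot":[0,0,0]},{"delta_pos":[0,0,0],"delta_rot":[0,0,0]},{"delta_pos":[0,0,0],"delta_rot":[0,0,0]},{"delta_pos":[0,0,0],"delta_rot":[0,0,0]}])

```text
time: 43.95
tool_pos: [432.9, -387.4, 18.5]
tcp_rot: [[0.868, -0.497, 0.002], [-0.497, -0.868, 0.0], [0.002, -0.001, -1.0]]
contact_force: [0.1, 0.2, 5.2]
gripper_width: 0.287
```

carry_out(moves=[{"delta_pos":[0,0,20],"delta_rot":[0,0,0]},{"delta_pos":[0,0,55],"delta_rot":[0,0,10]},{"delta_pos":[0,0,100],"delta_rot":[0,0,20]},{"delta_pos":[0,0,145],"delta_rot":[0,0,30]},{"delta_pos":[0,0,190],"delta_rot":[0,0,40]},{"delta_pos":[0,10,230],"delta_rot":[0,0,50]},{"delta_pos":[0,30,260],"delta_rot":[0,0,60]},{"delta_pos":[0,60,272],"delta_rot":[0,0,70]}])

```text
time: 44.95
tool_pos: [432.5, -327.0, 290.8]
tcp_rot: [[0.761, 0.649, 0.0], [0.649, -0.761, 0.0], [0.0, 0.0, -1.0]]
contact_force: [0.6, 0.4, -1.3]
gripper_width: 0.289
```

carry_out(moves=[{"delta_pos":[10,30,0],"delta_rot":[0,0,10]},{"delta_pos":[20,60,0],"delta_rot":[0,0,20]},{"delta_pos":[30,90,0],"delta_rot":[0,0,30]},{"delta_pos":[40,120,0],"delta_rot":[0,0,40]},{"delta_pos":[50,150,0],"delta_rot":[0,0,50]},{"delta_pos":[60,180,0],"delta_rot":[0,0,60]},{"delta_pos":[70,205,0],"delta_rot":[0,0,70]},{"delta_pos":[80,227,0],"delta_rot":[0,0,80]}])

```text
time: 45.95
tool_pos: [512.0, -98.7, 288.6]
tcp_rot: [[-0.509, 0.861, -0.004], [0.861, 0.509, -0.001], [0.001, -0.003, -1.0]]
contact_force: [-0.3, -0.1, -1.5]
gripper_width: 0.286
```

carry_out(moves=[{"delta_pos":[0,0,0],"delta_rot":[0,0,10]},{"delta_pos":[0,0,0],"delta_rot":[0,0,20]},{"delta_pos":[0,0,0],"delta_rot":[0,0,30]},{"delta_pos":[0,0,0],"delta_rot":[0,0,40]},{"delta_pos":[0,0,0],"delta_rot":[0,0,50]},{"delta_pos":[0,0,0],"delta_rot":[0,0,60]},{"delta_pos":[0,0,0],"delta_rot":[0,0,70]},{"delta_pos":[0,0,0],"delta_rot":[0,0,80]}])

```text
time: 46.95
tool_pos: [511.6, -99.7, 288.5]
tcp_rot: [[-0.936, -0.351, -0.002], [-0.351, 0.936, -0.001], [0.002, -0.001, -1.0]]
contact_force: [-0.4, -0.3, -0.8]
gripper_width: 0.289
```

carry_out(moves=[{"delta_pos":[0,0,0],"delta_rot":[0,0,10]},{"delta_pos":[0,0,0],"delta_rot":[0,0,20]},{"delta_pos":[0,0,0],"delta_rot":[0,0,30]},{"delta_pos":[0,0,0],"delta_rot":[0,0,40]},{"delta_pos":[0,0,0],"delta_rot":[0,0,50]},{"delta_pos":[0,0,0],"delta_rot":[0,0,60]},{"delta_pos":[0,0,0],"delta_rot":[0,0,70]},{"delta_pos":[0,0,0],"delta_rot":[0,0,79.2]}])

```text
time: 47.95
tool_pos: [511.7, -99.7, 288.5]
tcp_rot: [[0.169, -0.986, -0.001], [-0.986, -0.169, 0.001], [-0.001, 0.0, -1.0]]
contact_force: [-0.5, 0.0, -1.4]
gripper_width: 0.289
```

```bash
python3 -c "
from h import *
for i in range(3): cam('wrist')
pre()"
```

```text
other px [251.  97.] blk [ 555.6 -170.3] hd -170.6 size 40.7 39.7 z ends 17.1 16.9
48.2 [512.  -99.8 289.1] yaw y -170.7 tilt [0.001 0.   ] w 0.28150341258437345
```

carry_out(moves=[{"delta_pos":[2,40,0],"delta_rot":[0,0,0.2]},{"delta_pos":[3,80,0],"delta_rot":[-9.9,-1.7,0.2]},{"delta_pos":[4,120,0],"delta_rot":[-19.7,-3.3,0.2]},{"delta_pos":[4,150,0],"delta_rot":[-29.6,-5,0.2]},{"delta_pos":[4,170,-10],"delta_rot":[-29.6,-5,0.2]},{"delta_pos":[4,170.5,-41.5],"delta_rot":[-29.6,-5,0.2]},{"delta_pos":[4,170.5,-41.5],"delta_rot":[-29.6,-5,0.2]},{"delta_pos":[4,170.5,-41.5],"delta_rot":[-29.6,-5,0.2]}])

```text
time: 49.2
tool_pos: [516.5, 70.4, 248.9]
tcp_rot: [[0.143, -0.986, 0.086], [-0.854, -0.167, -0.493], [0.5, -0.003, -0.866]]
contact_force: [0.3, -1.0, -2.1]
gripper_width: 0.286
```

```bash
python3 -c "
from h import *
s=plc(); cv2.imwrite('pics/w11.png',s['img'])"
```

```text
t 49.4 pos [516.9  70.3 249.3] rail [-12.4  -0.5  78.6] rot err to place (world rotvec deg) [-0.06  0.27 -0.09] F [ 0.5  0.3 -0.5] w 0.29
target delta [  4.1 -28.4 -50.6]
```

View pics/w11.png

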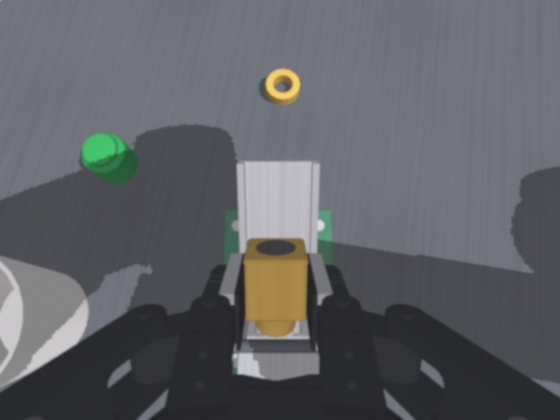

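carry_out(moves=[{"delta_pos":[1.4,-9.5,-16.6],"delta_rot":[0,0,0]},{"delta_pos":[2.8,-19,-33.2],"delta_rot":[0,0,0]},{"delta_pos":[3.4,-23,-40],"delta_rot":[0,0,0]},{"delta_pos":[3.7,-25.5,-44.7],"delta_rot":[0,0,0]},{"delta_pos":[3.9,-26.7,-46.7],"delta_rot":[0,0,0]},{"delta_pos":[4,-27.8,-48.7],"delta_rot":[0,0,0]},{"delta_pos":[4.1,-28.6,-51],"delta_rot":[0,0,0]},{"delta_pos":[4.1,-28.6,-51],"delta_rot":[0,0,0]}])

```text
time: 50.4
tool_pos: [520.3, 42.1, 197.0]
tcp_rot: [[0.145, -0.986, 0.086], [-0.854, -0.168, -0.493], [0.5, -0.002, -0.866]]
contact_force: [-0.6, 0.6, -0.5]
gripper_width: 0.291
```

carry_out(fingers=0.5, moves=[{"delta_pos":[0,0,0],"delta_rot":[0,0,0]},{"delta_pos":[0,0,0],"delta_rot":[0,0,0]},{"delta_pos":[0,0,0],"delta_rot":[0,0,0]},{"delta_pos":[0,0,0],"delta_rot":[0,0,0]},{"delta_pos":[-2,10,20],"delta_rot":[0,0,0]},{"delta_pos":[-4.7,28.7,50.2],"delta_rot":[0,0,0]}])

```text
time: 51.15
tool_pos: [514.9, 70.3, 247.0]
tcp_rot: [[0.144, -0.986, 0.083], [-0.853, -0.167, -0.494], [0.501, 0.0, -0.866]]
contact_force: [0.9, 0.2, 0.4]
gripper_width: 0.501
```

```bash
python3 -c "
from h import *
after(); s=cam('side'); W=cloud(s); valves(s,W)
b=[cv2.resize(s['img'][130:220,220:350],None,fx=4,fy=4)]
s=cam('top'); cv2.imwrite('pics/t11.png',np.hstack([cv2.resize(s['img'][195:275,100:250],(400,213)),cv2.resize(s['img'][160:290,250:400],(246,213))]))
Q=(cloud(s)-O)@A; m=(abs(Q[...,1])<34)&(Q[...,0]>40)&(Q[...,0]<130)&(Q[...,2]>100); dk=Q[m][s['img'][m].max(1)<60]; print('bar top',np.median(dk,0))
"
```

```text
brass in tray px 0
other px [371. 219.] blk [ 563.8 -400.4] hd 88.6 size 72.2 41.6 z ends 27.3 27.6
other px [291. 220.] blk [ 555.3 -172.8] hd -178.7 size 37.5 36.9 z ends 19.8 18.4
brass in rail, x hist [0 0 0 0 0 0 0 0 0 0 0 0 0 0 0 5 7 1]
t 51.25 pos [517.3  72.6 250.3] rail [-11.1  -1.3  80.6] rot err to place (world rotvec deg) [-0.13  0.46 -0.27] F [1.1 0.5 0.7] w 0.499
other px [289. 238.] blk [ 549.1 -175.9] hd 79.8 size 44.9 36.8 z ends 16.1 16.6
other px [305. 285.] blk [ 563.6 -393.2] hd -91.3 size 81.2 43.5 z ends 25.8 25.6
bar top [100.1933646   30.16242556 116.94399316]
```

View pics/t11.png

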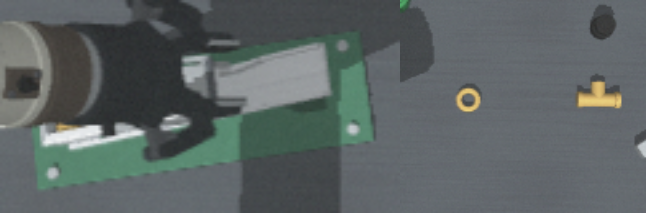

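carry_out(moves=[{"delta_pos":[0,-20,30],"delta_rot":[9.9,1.7,0]},{"delta_pos":[0,-40,70],"delta_rot":[19.7,3.3,0]},{"delta_pos":[0,-40,120],"delta_rot":[29.6,5,0]},{"delta_pos":[-20,-20,170],"delta_rot":[29.6,5,0]},{"delta_pos":[-32,-13,190],"delta_rot":[29.6,5,0]},{"delta_pos":[-32,-13,190],"delta_rot":[29.6,5,0]}])

```text
time: 52.1
tool_pos: [483.8, 57.4, 438.2]
tcp_rot: [[0.166, -0.986, 0.005], [-0.986, -0.166, 0.001], [0.0, -0.005, -1.0]]
contact_force: [-0.1, -0.3, 0.0]
gripper_width: 0.496
```

carry_out(moves=[{"delta_pos":[0,0,0],"delta_rot":[0,0,-10]},{"delta_pos":[0,0,0],"delta_rot":[0,0,-20]},{"delta_pos":[0,0,0],"delta_rot":[0,0,-30]},{"delta_pos":[0,0,0],"delta_rot":[0,0,-40]},{"delta_pos":[0,0,0],"delta_rot":[0,0,-50]},{"delta_pos":[0,0,0],"delta_rot":[0,0,-60]},{"delta_pos":[0,0,0],"delta_rot":[0,0,-70]},{"delta_pos":[0,0,0],"delta_rot":[0,0,-80]}])

```text
time: 53.1
tool_pos: [483.8, 57.3, 434.3]
tcp_rot: [[-0.944, -0.33, -0.004], [-0.33, 0.944, -0.004], [0.005, -0.002, -1.0]]
contact_force: [0.0, -0.2, -1.5]
gripper_width: 0.498
```

carry_out(fingers=0.68, moves=[{"delta_pos":[0,0,0],"delta_rot":[0,0,-10]},{"delta_pos":[0,0,0],"delta_rot":[0,0,-10]},{"delta_pos":[0,0,0],"delta_rot":[0,0,-10]}])

```text
time: 53.48
tool_pos: [483.7, 57.6, 435.8]
tcp_rot: [[-0.986, -0.169, -0.002], [-0.169, 0.986, -0.003], [0.002, -0.003, -1.0]]
contact_force: [-0.5, 0.2, -0.5]
gripper_width: 0.32
```

Run:
```python
from h import *
for i in range(3): s=cam("wrist")
st=arm.get_state(); print(st["time"],st["tool_pos"].round(1),np.degrees(np.arctan2(st["tcp_rot"][1,1],st["tcp_rot"][0,1])))
cv2.imwrite("pics/w12.png",s["img"])
W=cloud(s);Q=(W-O)@A; hsv=cv2.cvtColor(s["img"],cv2.COLOR_BGR2HSV)
b=(hsv[...,0]>10)&(hsv[...,0]<32)&(hsv[...,1]>90)&(hsv[...,2]>50)&(abs(Q[...,1])<20)&(Q[...,0]>-60)&(Q[...,0]<300)&(Q[...,2]>-5)&(Q[...,2]<40)
q=Q[b]
for a in range(-60,300,8):
    k=(q[:,0]>=a)&(q[:,0]<a+8)
    if k.any(): print(a,k.sum(),"zmed",np.median(q[k,2]).round(1),end=" | ")
m=(abs(Q[...,1])<34)&(Q[...,0]>60)&(Q[...,0]<130)&(Q[...,2]>95)&(Q[...,2]<130); dk=Q[m&(s["img"].max(2)<60)]; print("\nbar top",len(dk),np.median(dk,0))
```

```text
53.625 [483.7  57.7 436.8] 99.66641285548727
132 27 zmed 26.2 | 140 48 zmed 26.2 | 148 47 zmed 26.4 | 156 17 zmed 26.0 | 164 50 zmed 21.9 | 172 34 zmed 26.2 | 180 25 zmed 26.3 | 188 23 zmed 26.4 | 220 26 zmed 26.2 | 228 31 zmed 26.2 | 236 7 zmed 21.6 | 244 69 zmed 26.5 | 252 35 zmed 29.0 | 260 31 zmed 28.4 | 268 22 zmed 27.8 | 276 3 zmed 23.1 | 284 2 zmed 21.6 | 
bar top 621 [100.79764982   1.05745896 117.9797794 ]
```

View pics/w12.png

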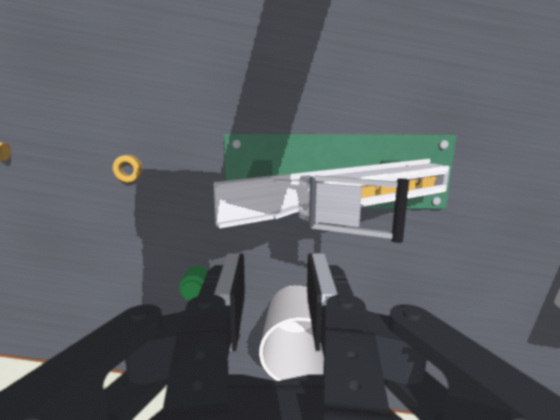

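carry_out(moves=[{"delta_pos":[4,40,-20],"delta_rot":[0,0,0]},{"delta_pos":[8,85,-50],"delta_rot":[0,0,0]},{"delta_pos":[12.9,125,-90],"delta_rot":[0,0,0]},{"delta_pos":[12.9,130,-135],"delta_rot":[0,0,0]},{"delta_pos":[12.9,130,-165],"delta_rot":[0,0,0]},{"delta_pos":[12.9,130,-175],"delta_rot":[0,0,0]},{"delta_pos":[12.9,130,-175],"delta_rot":[0,0,0]}])

```text
time: 54.5
tool_pos: [496.6, 187.7, 262.4]
tcp_rot: [[-0.986, -0.167, 0.0], [-0.167, 0.986, -0.003], [0.0, -0.003, -1.0]]
contact_force: [0.8, -0.9, 0.4]
gripper_width: 0.322
```

Run:
```python
from h import *
np.set_printoptions(precision=1,suppress=True)
for i in range(3): s=cam("wrist")
p=arm.get_state()["tool_pos"]; 
W=cloud(s);Q=(W-O)@A
m=(abs(Q[...,1])<30)&(Q[...,0]>85)&(Q[...,0]<125)&(Q[...,2]>95)&(Q[...,2]<130)&(s["img"].max(2)<70); print("bar",m.sum(),np.median(Q[m],0),W[m][:,2].max(),np.median(W[m],0))
b=bar(2.23); print(p,"bar",b,"delta",b-[0,0,11]-p)
cv2.imwrite("pics/w13.png",s["img"])
for t in np.linspace(2.23,0.0,17): print(round(t,2),bar(t)-b)
```

```text
bar 2289 [102.3   1.7 119.1] 228.96703181497114 [494.9 188.1 226.3]
[497.6 187.9 264.1] bar [496.5 187.8 222.2] delta [ -1.1  -0.1 -52.9]
2.23 [0. 0. 0.]
2.09 [ 0.9 -5.6 11.5]
1.95 [  2.1 -12.7  22.1]
1.81 [  3.5 -21.2  31.6]
1.67 [  5.2 -30.9  39.8]
1.53 [  7.  -41.6  46.5]
1.39 [  8.9 -53.2  51.7]
1.25 [ 10.9 -65.3  55.2]
1.12 [ 13.  -77.8  57. ]
0.98 [ 15.2 -90.5  57. ]
0.84 [  17.3 -103.    55.2]
0.7 [  19.3 -115.1   51.6]
0.56 [  21.2 -126.7   46.4]
0.42 [  23.  -137.4   39.6]
0.28 [  24.6 -147.1   31.3]
0.14 [  26.1 -155.5   21.8]
0.0 [  27.2 -162.6   11.2]
```

View pics/w13.png

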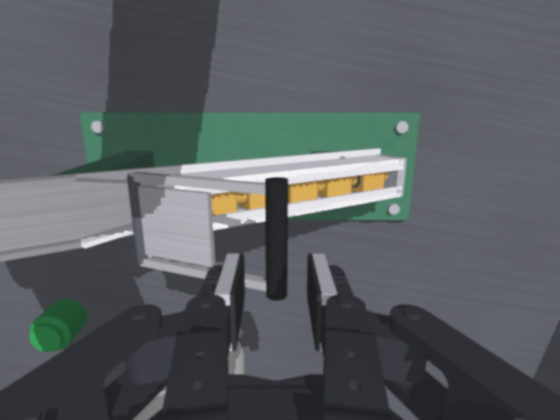

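carry_out(moves=[{"delta_pos":[-0.8,-0.1,-15],"delta_rot":[0,0,0]},{"delta_pos":[-0.8,-0.1,-30],"delta_rot":[0,0,0]},{"delta_pos":[-0.8,-0.1,-44],"delta_rot":[0,0,0]},{"delta_pos":[-0.8,-0.1,-52],"delta_rot":[0,0,0]},{"delta_pos":[-0.8,-0.1,-52],"delta_rot":[0,0,0]}])

```text
time: 55.28
tool_pos: [495.4, 187.5, 209.5]
tcp_rot: [[-0.986, -0.167, -0.001], [-0.167, 0.986, -0.003], [0.002, -0.003, -1.0]]
contact_force: [0.3, 0.3, -0.7]
gripper_width: 0.314
```

carry_out(fingers=1.0, grip_force=50, moves=[{"delta_pos":[0,0,0],"delta_rot":[0,0,0]},{"delta_pos":[0,0,0],"delta_rot":[0,0,0]},{"delta_pos":[0,0,0],"delta_rot":[0,0,0]},{"delta_pos":[0,0,0],"delta_rot":[0,0,0]}])

```text
time: 55.78
tool_pos: [496.0, 187.9, 210.7]
tcp_rot: [[-0.986, -0.167, 0.001], [-0.167, 0.986, -0.002], [-0.001, -0.002, -1.0]]
contact_force: [-0.6, 1.4, 0.9]
gripper_width: 0.12
```

carry_out(moves=[{"delta_pos":[0.9,-5.6,11.5],"delta_rot":[0,0,0]},{"delta_pos":[2.1,-12.7,22.1],"delta_rot":[0,0,0]},{"delta_pos":[3.5,-21.2,31.6],"delta_rot":[0,0,0]},{"delta_pos":[5.2,-30.9,39.8],"delta_rot":[0,0,0]},{"delta_pos":[7,-41.6,46.5],"delta_rot":[0,0,0]},{"delta_pos":[8.9,-53.2,51.7],"delta_rot":[0,0,0]},{"delta_pos":[10.9,-65.3,55.2],"delta_rot":[0,0,0]},{"delta_pos":[13,-77.8,57],"delta_rot":[0,0,0]}])

```text
time: 56.78
tool_pos: [509.1, 112.1, 271.5]
tcp_rot: [[-0.986, -0.169, 0.005], [-0.169, 0.986, 0.004], [-0.006, 0.003, -1.0]]
contact_force: [-3.9, 6.8, 11.8]
gripper_width: 0.117
```

carry_out(moves=[{"delta_pos":[2.2,-12.7,0],"delta_rot":[0,0,0]},{"delta_pos":[4.3,-25.2,-1.8],"delta_rot":[0,0,0]},{"delta_pos":[6.3,-37.3,-5.4],"delta_rot":[0,0,0]},{"delta_pos":[8.2,-48.9,-10.6],"delta_rot":[0,0,0]},{"delta_pos":[10,-59.6,-17.4],"delta_rot":[0,0,0]},{"delta_pos":[11.6,-69.3,-25.7],"delta_rot":[0,0,0]},{"delta_pos":[13.1,-77.7,-35.2],"delta_rot":[0,0,0]},{"delta_pos":[14.2,-84.8,-45.8],"delta_rot":[0,0,0]}])

```text
time: 57.78
tool_pos: [523.4, 25.0, 220.7]
tcp_rot: [[-0.986, -0.167, 0.001], [-0.167, 0.986, -0.002], [-0.001, -0.002, -1.0]]
contact_force: [2.7, 6.2, 1.6]
gripper_width: 0.112
```

carry_out(moves=[{"delta_pos":[0,0,-0.5],"delta_rot":[0,0,0]},{"delta_pos":[0.1,-0.5,-1],"delta_rot":[0,0,0]},{"delta_pos":[0.1,-0.5,-1.5],"delta_rot":[0,0,0]},{"delta_pos":[0.1,-0.5,-1.5],"delta_rot":[0,0,0]}])

```text
time: 58.28
tool_pos: [523.5, 24.8, 220.3]
tcp_rot: [[-0.986, -0.167, 0.002], [-0.167, 0.986, -0.002], [-0.001, -0.002, -1.0]]
contact_force: [0.6, 5.3, 6.7]
gripper_width: 0.117
```

carry_out(fingers=0.68, moves=[{"delta_pos":[0,0,0],"delta_rot":[0,0,0]},{"delta_pos":[0,0,0],"delta_rot":[0,0,0]},{"delta_pos":[0,0,0],"delta_rot":[0,0,0]},{"delta_pos":[0,0,15],"delta_rot":[0,0,0]},{"delta_pos":[0,0,50],"delta_rot":[0,0,0]},{"delta_pos":[-10,5,100],"delta_rot":[0,0,0]},{"delta_pos":[-30,20,160],"delta_rot":[0,0,0]},{"delta_pos":[-40,30,215],"delta_rot":[0,0,0]}])

```text
time: 59.28
tool_pos: [481.9, 54.7, 438.1]
tcp_rot: [[-0.986, -0.167, 0.002], [-0.167, 0.986, -0.003], [-0.002, -0.003, -1.0]]
contact_force: [0.5, 0.1, 0.2]
gripper_width: 0.315
```

Run:
```python
from h import *
np.set_printoptions(precision=1,suppress=True)
for i in range(2): s=cam("wrist")
cv2.imwrite("pics/w14.png",s["img"])
W=cloud(s);Q=(W-O)@A; hsv=cv2.cvtColor(s["img"],cv2.COLOR_BGR2HSV)
b=(hsv[...,0]>10)&(hsv[...,0]<32)&(hsv[...,1]>90)&(hsv[...,2]>50)&(abs(Q[...,1])<20)&(Q[...,0]>-60)&(Q[...,0]<300)&(Q[...,2]>-5)&(Q[...,2]<40)
q=Q[b]
for a in range(-60,300,8):
    k=(q[:,0]>=a)&(q[:,0]<a+8)
    if k.any(): print(a,k.sum(),"zmed",np.median(q[k,2]).round(1),end=" | ")
m=(abs(Q[...,1])<20)&(Q[...,0]>0)&(Q[...,0]<42)&(Q[...,2]>25); p=np.polyfit(Q[m][:,0],Q[m][:,2],1); print("\ncover angle from panel",-p[0],"mean z",Q[m][:,2].mean())
m=(abs(Q[...,1])<33)&(Q[...,0]>-60)&(Q[...,0]<-30)&(Q[...,2]>30)&(s["img"].max(2)<60); print("bar top",m.sum(),np.median(Q[m],0))
s=cam("top"); valves(s,cloud(s)); tip()
```

```text
92 96 zmed 24.4 | 100 52 zmed 26.6 | 108 56 zmed 26.4 | 116 30 zmed 26.2 | 124 36 zmed 21.9 | 132 75 zmed 25.8 | 140 48 zmed 26.3 | 148 50 zmed 26.3 | 156 15 zmed 26.1 | 164 69 zmed 22.4 | 172 41 zmed 26.5 | 180 43 zmed 26.2 | 188 41 zmed 26.2 | 196 11 zmed 22.2 | 204 64 zmed 23.8 | 212 37 zmed 26.1 | 220 37 zmed 26.1 | 228 28 zmed 26.1 | 236 8 zmed 21.6 | 244 66 zmed 27.2 | 252 32 zmed 29.1 | 260 29 zmed 28.4 | 268 21 zmed 28.1 | 276 6 zmed 22.9 | 284 1 zmed 20.6 | 
cover angle from panel 0.0014395524888276645 mean z 44.3061437439517
bar top 608 [-46.7  -0.3  47.2]
other px [371. 219.] blk [ 563.9 -390.3] hd -91.5 size 71.9 42.1 z ends 27.3 27.0
other px [291. 220.] blk [ 555.5 -172.7] hd -178.4 size 37.4 36.9 z ends 18.6 17.2
t 59.42 pos [483.6  55.  440. ] rail [-116.1   34.8  239. ] rot err to place (world rotvec deg) [-27.5  19.8  87.5] F [ 0.1  0.4 -0.2] w 0.318
```

View pics/w14.png

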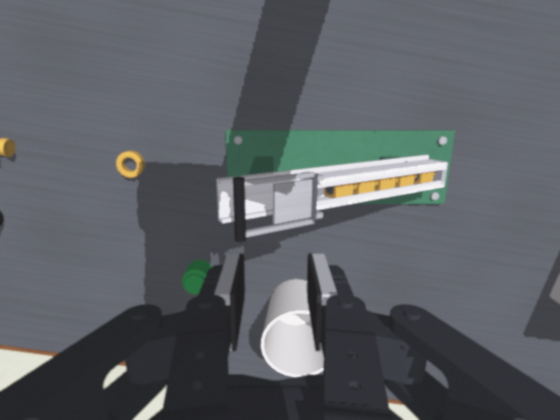

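```bash
python3 -c "
from rig import arm
print(arm.close_job())"
```

```text
the job is handed in; nothing more can be done
None
```

I handed the job in after 59 s of robot time. Five valve bodies were on the bench; all five are in the rail tube, nose down the slope, and the cover is shut again. No verdict was reported, so what follows rests on my own checks.

- **Cover:** I folded it back to about 2.2 rad before loading. At the end the panel slope gave an angle of about 0.001 rad.
- **Valve bodies:** All five show through the slot, stacked from the stop up to about 92 mm along the rail. The low nose gaps sit at their downhill ends, and no brass is left in the tray. The lowest body's top reads 27–29 mm above the rail floor instead of 26 mm. That puts its centre at about 15 mm, well inside the 5–22 mm limit.
- **Bystanders:** The tee and collar read within about 1 mm of their starting places. I did not measure the punch, plug and hammer again, but the arm never worked close to them. I saw no knock or slackened grip.
- **Gripper:** It is clear of everything, and the contact force reads about zero.
- **Pictures:** I viewed 13, against the budget of 14.

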